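# Walk the power supply home onto its charging dock

## Robot

A 7-joint arm with a two-finger parallel gripper is mounted at the origin on a cart in front of the work surface, level with it; the furniture and walls round the work are solid. World frame = base frame: x ahead of the robot, y to its left, z up, the work surface at z = 0. Lengths are in m, angles in rad, forces in N, time in s.
With the tool pointing down it reaches from about 0.4 to 0.85 m from the base axis. Payload 4.5 kg.
Tool frame: the origin (TCP) lies midway between the tips of the shut fingers; the grasp point (between the pads) lies 19 mm behind it; z points along the fingers, y is the direction in which the jaws open and shut (so a half turn about z gives the same grasp; the last joint's range is limited). The gripper opens to 88 mm and grips with 3 to 60 N. Pads are 18 mm wide; open, the fingers measure 123 mm over their backs; the gripper's body (75 mm by 187 mm) begins 45 mm behind the grasp point.
Start: joints at [-1.172, 0.689, -0.195, 1.565, 0.157, 0.902, -0.215], TCP at [0.223, 0.584, 0.239] pointing down, gripper open.
Joint ranges: [-3.01, 3.01], [-0.46, 2.08], [-1.47, 1.51], [0.13, 2.56], [-1, 4.14], [0.04, 2.09], [-2.66, 2.66]. Speed limits (rad/s): [2.57, 2.57, 3.14, 3.14, 3.14, 3.14, 3.14].

## Interface

Orientations are given as a unit quaternion [x, y, z, w].
In Python, from plant import r, viewer gives the robot as it stands.
- The arm moves only by the tool play_rows, never from a script. Its argument "commands" is a list of rows, each an object with "delta_rot": the turn, a rotation vector about the tool's x, y, z normalised to -1 to 1, where 1 is pi rad, a list of three; "travel": the shift along the tool's x, y, z normalised to -1 to 1, where 1 is 15 cm, a list of three; "gripper": the opening, from -1 (shut) to 1 (fully open). In form: [{"delta_rot": [wx, wy, wz], "travel": [x, y, z], "gripper": gripper}, ...]. A call has 1 to 12 rows; each row is the pose to reach, as a shift and turn from the pose commanded when the call began, along the tool's axes at that moment, turning the shorter way round; what a row does not reach only later rows make up. A row lasts 1/8 s, in which the tool goes at most 62.5 mm and 10.7 degrees, less where a joint would pass 70% of its speed; a pose out of reach is approached as far as the arm can. A call with a number of a shift or a turn outside -1 to 1 is refused whole. A call with a gripper value outside its range is refused whole. The fingers move at their own pace and stop on an object; "force" is the grip in N (left out, the last holds). Time passes only in rows, so rows that repeat a pose let the fingers close. It gives the time, the measured TCP pose, the force and the opening at its end, in the units of the state.
- r.get_state(): the state, without advancing time (a new reading comes with each control period).
- viewer.snapshot(name): name is "scene" or "side" or "wrist"; returns a dict with "color" (480x640x3 uint8, red, green, blue), "z_map" (480x640 float32, m along the optical axis (not along the pixel's ray), 0 where there is no reading), "fx", "fy", "cx", "cy" (pixels), "origin" and "attitude" of the camera in the world. Camera axes: x right, y up, looking along -z (the intrinsics and any distortion apply to the point x, -y, -z); pixel columns grow to the right and rows downward; lengths in m; the calibration is good to about 2 mm. The wrist camera is an equidistant fisheye: a pixel r from the principal point sees the ray r / f radians off the axis. A picture is of the moment at which its call begins.
- r.finish_job(): hands the job in, once; it reports no verdict.
Trained networks look in the newest picture that a camera, given by its name, has taken for a name from the list of things; names that differ only in an ending like _2 or _b are one class to them, and where a whole thing is asked for, a point or a joint stands for the part that bears it (a point fixed in the world has none). Each returns a list of dicts, best first, with "conf" (0 to 1); they miss things now and then, are a little off and sometimes report something else, mostly with a low value. They report only what shows in the picture. A call takes as long as a camera call.
- viewer.outline_of(camera, label): "pixels" (480x640 bool, what is visible of it) and "at" ([column, row] in pixels, amid what is visible of it).
- viewer.pinpoint(camera, label): "at" ([column, row] in pixels: a listed point, or the origin of a listed thing).
The state is a dict: "clock": time; "q": joint angles; "qd": joint speeds; "joint_torque": joint torques, N m; "tool_pos": TCP position; "eef_rot": TCP orientation; "contact_force": force on the tool from outside, world axes, zero at the start; "moment": the same for the moment, N m; "opening": opening from 0.0 (shut) to 1.0 (fully open).
Only numpy, scipy, OpenCV 4.12 (cv2) and the standard library are available. Lean on these libraries where they do the work, as an engineer would, in place of code of your own. Each camera call takes 0.05 s, during which the arm holds its last target. There are 200 camera calls.

## Task

Walk the heavy bench power supply forward across the bench onto its charging dock, with short alternating pushes on its two black rubber rear corners only, never swinging it far out of line and never touching its casing or control panel. Each sprung brass contact of the dock must end pressed in by the brass plate in front of it, well into its short spring travel; the two contacts reach out by different, unknown amounts, so feel for each and do not jam it hard against its end stop. Let go, leave the supply standing there and leave the other things alone.

Things in the scene. Friction and masses are not known exactly. Their poses are not given: they have to be found in the camera images.
- supply: Power supply, loose, 64 mm tall, about 2 kg (weight and friction vary; a push of 6 to 15 N slides it). Origin at bench height on its middle line; the casing spans x -50 to +60 mm from it. x points from the control panel toward the dock, y left, z up. A push on one rear corner alone turns it about a point near its other side. Underside flat.
- corner_left (a point): Middle of the pushing face of the left black rubber rear corner block, at supply x -72, y +72, z 34 mm; the face is 26 mm wide in y, from z 4 to 64 mm, facing the supply's -x. Axes those of the supply.
- corner_right (a point): The same on the right: supply x -72, y -72, z 34 mm.
- casing: Grey metal casing of the supply with its black control panel (origin and axes those of the supply): x -50 to +60, y -80 to +80, z 8 to 64 mm; knobs and sockets stand out to x -60 mm between y -50 and +50 mm, so the rubber corners stand 12 mm proud of them. Not to be touched by the robot.
- plates: Two brass plates on the far face of the supply (origin and axes those of the supply): outer faces at x +62.5 mm, centred at y +55 and -55 mm, each 44 mm wide, z 16 to 52 mm.
- dock: Charging dock, fixed to the bench: grey foot, cheeks and back board, 230 mm wide, x -15 to +40 mm, 70 mm high. Origin at bench height on its middle line; x points away from the robot, y left, z up. It has two contacts, at y +55 and -55 mm. The supply comes at it from its -x side, roughly square.
- contact_left: Fixed black housing at dock y +55 mm, its wing screw to 69 mm high; origin 10 mm over the bench at dock x 0, axes of the dock. A sleeve (20 mm across) with a sprung brass pin (12 mm across) sticks out to -x, 34 mm over the bench. The free pin's tip lies anywhere from dock x -40.5 to -60.5 mm (hand set, not reported). Pin travel 8 mm: 1.5 N at first touch, 3.6 N at the end, then solid.
- contact_right: The same kind of contact at dock y -55 mm, its reach set independently of the left one. Either contact is spoilt by more than 20 N; a pin pressed in at least 2 mm makes good contact, and friction under the supply then holds it there against both springs.
- drinking_bottle: Blue drinking bottle, 77 mm wide, 212 mm tall, origin under its middle. Bystander.
- phone: Dark flat phone, 146 x 72 x 9 mm, origin under its middle. Bystander.
- tape_roll_blue: Blue tape roll lying flat, 69 mm across, 25 mm high, origin under its middle. Bystander.
- sanding_block: Brown wooden sanding block, 48 x 120 x 36 mm, origin under its middle. Bystander.

How it is judged:
By the outcome, as a careful person would: the job done as asked, in the order asked, and still so for the second after the job is handed in, with the robot touching nothing.
It also fails if it takes over 72 s, if anything falls off the work surface, if the arm or the gripper's body presses on something with over 40 N, if the wrist force passes 120 N, or if a joint passes its speed limit or range.

## Working session

There is one attempt and no reset: what is moved stays moved. The work goes in short steps, Python scripts to look and compute and a tool call to move; the robot and the scene stay as the last step left them, time stands still between calls to the robot, and variables do not carry over. Pictures are saved under pics/ and viewed, about 8 in all and at most 12, crops included, and the job is handed in when it is done.

Besides the shell and the picture viewer there is one more tool, called after "Emit:" by a JSON object that holds its "op" and its "data", one argument or row to a line. play_rows: Moves the arm, as the interface text tells. Its arguments: {"type":"object","properties":{"commands":{"type":"array","items":{"type":"object","properties":{"delta_rot":{"type":"array","items":{"type":"number","minimum":-1,"maximum":1}},"travel":{"type":"array","items":{"type":"number","minimum":-1,"maximum":1}},"gripper":{"type":"number"}}}},"force":{"type":"number"}},"required":["commands"]}

```bash
mkdir -p pics; ls; cat > h.py <<'E'
import numpy as np, cv2
from scipy.spatial.transform import Rotation as R
from plant import r, viewer
def pts(s):
    v,u=np.mgrid[0:480,0:640]; z=s["z_map"]
    P=np.stack([(u-s["cx"])/s["fx"]*z,-(v-s["cy"])/s["fy"]*z,-z],-1)
    return P@R.from_quat(s["attitude"]).as_matrix().T+np.array(s["origin"]) if len(np.ravel(s["attitude"]))==4 else P@np.array(s["attitude"]).T+np.array(s["origin"])
def save(s,n,crop=None,k=1):
    im=s["color"][...,::-1]
    if crop: a,b,c,d=crop; im=im[b:d,a:c]
    cv2.imwrite("pics/"+n,cv2.resize(im,None,fx=k,fy=k))
E
python3 - <<'E'
from h import *
st=r.get_state(); print(st)
ims=[]
for c in ["scene","side"]:
    s=viewer.snapshot(c); print(c,s["fx"],s["fy"],s["cx"],s["cy"],s["origin"],s["attitude"],[k for k in s])
    P=pts(s); save(s,c+"0.png")
    for l in ["supply","corner_left","corner_right","dock","contact_left","contact_right","plates","drinking_bottle","phone","tape_roll_blue","sanding_block"]:
        for f in (viewer.pinpoint,viewer.outline_of):
            d=f(c,l)
            for x in d[:2]:
                u,v=np.round(x["at"]).astype(int)
                w=P[min(max(v,0),479),min(max(u,0),639)]
                print(c,l,f.__name__,round(x["conf"],2),u,v,w.round(4))
E
```

```text
pics
{'clock': 0.0, 'q': array([-1.17219264,  0.6899914 , -0.19452656,  1.56638103,  0.157321  ,
        0.90251317, -0.21509583]), 'qd': array([-0.00101943,  0.00088679, -0.00036351,  0.00116293,  0.00041009,
        0.00034994,  0.00082203]), 'joint_torque': array([ 6.43450985e-04, -5.27573776e+01, -1.26631949e+00, -1.53425556e+01,
       -5.25580219e-02,  6.87001608e-03,  1.67842209e-04]), 'tool_pos': array([0.22279067, 0.58323748, 0.23789588]), 'eef_rot': array([ 1.81335041e-01,  9.83420918e-01, -9.43666715e-04, -9.82174074e-05]), 'contact_force': array([-0.13927694, -0.11623907,  0.415786  ]), 'moment': array([-0.02513971, -0.00739301,  0.00566705]), 'opening': 1.0016031191004735}
scene 562.3930140997875 562.3930140997875 319.9405163882682 238.60068959113786 [-7.94087762e-05 -8.29963533e-01  1.14371972e+00] [ 0.34635718 -0.11458456 -0.28481152  0.88644768] ['color', 'z_map', 'fx', 'fy', 'cx', 'cy', 'origin', 'attitude']
scene supply call 0.58 296 262 [ 0.4933 -0.0524  0.0636]
scene supply call 0.81 295 251 [ 0.511  -0.0218  0.0656]
scene corner_left call 0.64 256 250 [0.4442 0.0
[... 2190 characters left out ...]
08 [ 0.7064 -0.025   0.0523]
side contact_left call 0.49 299 212 [0.6826 0.0685 0.0441]
side contact_left call 0.62 302 208 [0.6995 0.0625 0.0461]
side contact_left call 0.25 450 305 [ 0.4059 -0.3872  0.0304]
side contact_right call 0.54 334 214 [ 0.7006 -0.0351  0.0347]
side contact_right call 0.55 336 209 [ 0.7099 -0.0397  0.0473]
side drinking_bottle call 0.68 437 237 [ 0.6375 -0.3432  0.0469]
side drinking_bottle call 0.77 442 209 [ 0.6472 -0.3443  0.1458]
side phone call 0.74 444 267 [ 0.5535 -0.3695  0.015 ]
side phone call 0.74 439 260 [ 0.5803 -0.355   0.0129]
side sanding_block call 0.71 444 301 [ 0.411  -0.3707  0.0373]
side sanding_block call 0.69 450 306 [ 0.4102 -0.3883  0.0213]
```

```bash
cat >> h.py <<'E'
def fitbox(P,lo,hi,zlo,zhi):
    m=(P[...,2]>zlo)&(P[...,2]<zhi)&(P[...,0]>lo[0])&(P[...,0]<hi[0])&(P[...,1]>lo[1])&(P[...,1]<hi[1])
    q=P[m][:,:2]; c,s,a=cv2.minAreaRect((q*1000).astype(np.float32)); return len(q),np.round(c,1),np.round(s,1),round(a,2),q
E
python3 - <<'E'
from h import *
for c in ["scene","side"]:
    s=viewer.snapshot(c); P=pts(s)
    print(c,fitbox(P,(.40,-.14),(.63,.14),.058,.072)[:4], "dock",fitbox(P,(.70,-.14),(.85,.16),.060,.08)[:4])
    q=fitbox(P,(.40,-.14),(.63,.14),.058,.072)[4]
    for y in np.arange(-.1,.1,.01):
        t=q[abs(q[:,1]-y)<.004]
        if len(t)>3: print(round(y,3),np.percentile(t[:,0],[1,99]).round(4),end=' ')
    print()
    m=(P[...,2]>.024)&(P[...,2]<.06)&(P[...,0]>.62)&(P[...,0]<.72)&(abs(P[...,1])<.14)
    q=P[m]
    for y in np.arange(-.1,.13,.006):
        t=q[abs(q[:,1]-y)<.003]
        if len(t): print(round(y,3),t[:,0].min().round(4),t[t[:,0].argmin(),2].round(3),len(t))
    im=s["color"][140:320,200:480] 
    cv2.imwrite(f"pics/{c}_c.png",cv2.resize(im[...,::-1],None,fx=2.8,fy=2.8,interpolation=cv2.INTER_CUBIC))
E
```

```text
scene (2167, array([ 5.148e+02, -4.000e-01]), array([133.8, 173.1]), 2.74) dock (561, array([785. ,  33.8]), array([140.2, 243.6]), 4.27)
-0.09 [0.4579 0.4759] -0.08 [0.452  0.5726] -0.07 [0.4537 0.5821] -0.06 [0.4642 0.5809] -0.05 [0.4713 0.5818] -0.04 [0.471  0.5781] -0.03 [0.4692 0.5802] -0.02 [0.4684 0.5779] -0.01 [0.4697 0.5762] -0.0 [0.4708 0.578 ] 0.01 [0.4682 0.5738] 0.02 [0.4692 0.5756] 0.03 [0.468  0.5763] 0.04 [0.4661 0.5762] 0.05 [0.4656 0.5735] 0.06 [0.4454 0.573 ] 0.07 [0.4446 0.5735] 0.08 [0.4455 0.5733] 
-0.052 0.7081 0.038 21
-0.046 0.6875 0.039 31
-0.04 0.6848 0.044 44
-0.034 0.6859 0.035 21
-0.028 0.6944 0.043 21
-0.022 0.7055 0.054 12
-0.016 0.708 0.032 4
0.056 0.6954 0.037 16
0.062 0.6861 0.037 50
0.068 0.6701 0.041 45
0.074 0.6704 0.037 36
0.08 0.6751 0.037 26
0.086 0.6837 0.034 15
0.092 0.6977 0.053 7
0.122 0.7039 0.025 24
0.128 0.7034 0.034 20
side (1792, array([5.117e+02, 5.000e-01]), array([139.8, 169.4]), 3.97) dock (517, array([778.1,  34.6]), array([142.6, 249.9]), 0.2)
-0.09 [0.4566 0.4735] -0.08 [0.4485 0.5642] -0.07 [0.4508 0.5778] -0.06 [0.456  0.5804] -0.05 [0.4691 0.5826] -0.04 [0.4685 0.5793] -0.03 [0.467  0.5799] -0.02 [0.4649 0.5766] -0.01 [0.4659 0.5787] -0.0 [0.4665 0.5753] 0.01 [0.4659 0.5751] 0.02 [0.4605 0.5762] 0.03 [0.4633 0.5784] 0.04 [0.4618 0.5764] 0.05 [0.4627 0.5745] 0.06 [0.4439 0.5724] 0.07 [0.4412 0.5706] 0.08 [0.4432 0.5751] 
-0.082 0.7176 0.026 2
-0.052 0.7041 0.05 12
-0.046 0.6848 0.042 21
-0.04 0.6845 0.037 29
-0.034 0.6793 0.042 24
-0.028 0.6946 0.043 21
-0.022 0.702 0.036 18
-0.016 0.7075 0.03 6
0.056 0.6922 0.045 12
0.062 0.6781 0.045 30
0.068 0.6657 0.043 32
0.074 0.6671 0.041 32
0.08 0.6769 0.04 24
0.086 0.6889 0.044 25
0.092 0.6912 0.034 10
0.122 0.6934 0.031 15
0.128 0.6993 0.033 8
```

View pics/scene_c.png

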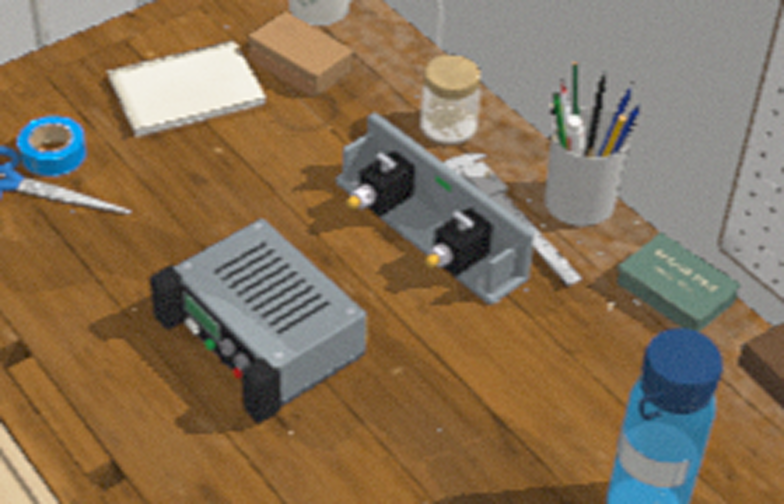

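View pics/side_c.png

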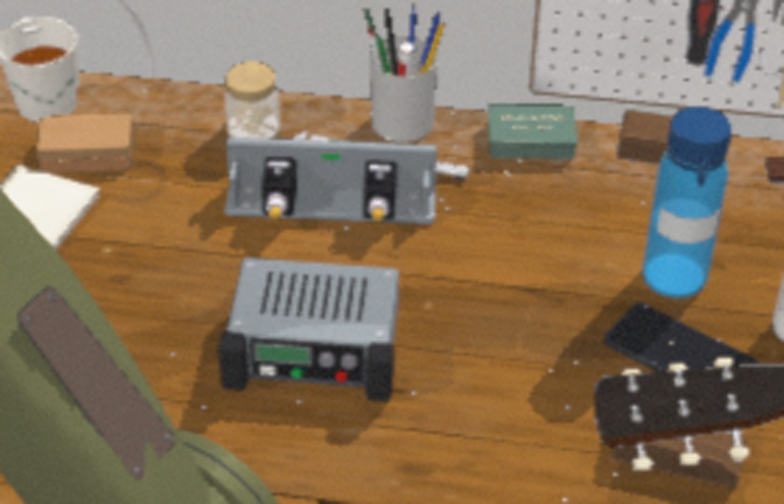

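View pics/scene0.png

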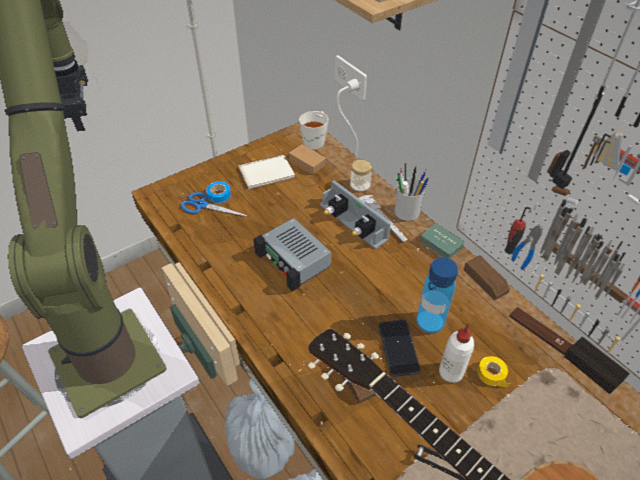

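Emit:
{"op": "play_rows", "data": {
  "commands": [
    {"travel": [-0.65,-0.79,0],"delta_rot": [0,0,0],"gripper": -1},
    {"travel": [-0.65,-0.79,0],"delta_rot": [0,0,0],"gripper": -1},
    {"travel": [-0.65,-0.79,0],"delta_rot": [0,0,0],"gripper": -1}
  ],
  "force": 30
}}

```text
clock: 2.78
tool_pos: [0.2733, 0.4345, 0.2387]
eef_rot: [0.183, 0.983, -0.001, 0.001]
contact_force: [-0.9, 0.0, 0.7]
opening: 0.687
```

Emit:
{"op": "play_rows", "data": {
  "commands": [
    {"travel": [-0.65,-0.79,0],"delta_rot": [0,0,0],"gripper": -1},
    {"travel": [-0.65,-0.79,0],"delta_rot": [0,0,0],"gripper": -1},
    {"travel": [-0.65,-0.79,0],"delta_rot": [0,0,0],"gripper": -1}
  ]
}}

```text
clock: 3.15
tool_pos: [0.3214, 0.2891, 0.2388]
eef_rot: [0.183, 0.983, -0.001, 0.0]
contact_force: [0.4, 0.5, -0.0]
opening: 0.341
```

Emit:
{"op": "play_rows", "data": {
  "commands": [
    {"travel": [-0.65,-0.79,0],"delta_rot": [0,0,0],"gripper": -1},
    {"travel": [-0.65,-0.79,0],"delta_rot": [0,0,0],"gripper": -1},
    {"travel": [-0.65,-0.79,0],"delta_rot": [0,0,0],"gripper": -1}
  ]
}}

```text
clock: 3.52
tool_pos: [0.37, 0.1439, 0.2388]
eef_rot: [0.184, 0.983, -0.001, 0.0]
contact_force: [0.8, 0.6, -0.3]
opening: 0.011
```

Emit:
{"op": "play_rows", "data": {
  "commands": [
    {"travel": [-0.65,-0.79,0],"delta_rot": [0,0,-0.137],"gripper": -1},
    {"travel": [-0.65,-0.79,0],"delta_rot": [0,0,-0.137],"gripper": -1},
    {"travel": [-0.65,-0.79,0],"delta_rot": [0,0,-0.137],"gripper": -1},
    {"travel": [-0.65,-0.79,0],"delta_rot": [0,0,-0.137],"gripper": -1}
  ]
}}

```text
clock: 4.03
tool_pos: [0.4189, -0.001, 0.2386]
eef_rot: [-0.029, 1.0, -0.0, 0.0]
contact_force: [-0.6, 1.3, -0.1]
opening: 0.009
```

```bash
cat >> h.py <<'E'
def ptsw(s):
    v,u=np.mgrid[0:480,0:640]; dx=u-s["cx"]; dy=v-s["cy"]; rr=np.hypot(dx,dy)+1e-9; th=rr/s["fx"]
    z=np.where(th<1.4,s["z_map"],0); t=np.tan(np.minimum(th,1.4))
    P=np.stack([dx/rr*t*z,-dy/rr*t*z,-z],-1)
    A=np.array(s["attitude"]); M=R.from_quat(A).as_matrix() if A.size==4 else A
    return P@M.T+np.array(s["origin"])
def line(q,n=2):
    # robust x = a + b*y
    a=np.ones(len(q),bool)
    for _ in range(8):
        b=np.polyfit(q[a,1],q[a,0],1); e=q[:,0]-np.polyval(b,q[:,1]); a=abs(e)<max(2*np.std(e[a]),.001)
    return b,a.sum(),np.std(e[a])
def edges(P):
    # supply top: rear/front edges
    m=(abs(P[...,2]-.064)<.005)&(P[...,0]>.40)&(P[...,0]<.68)&(abs(P[...,1])<.14); q=P[m]
    F=[];B=[]
    for y in np.arange(-.075,.076,.004):
        t=q[abs(q[:,1]-y)<.003]
        if len(t)>5: F.append((t[:,0].max(),y)); 
        if len(t)>5 and (abs(y)>.066): B.append((t[:,0].min(),y))
    F=np.array(F);B=np.array(B)
    return len(q),q.mean(0).round(4),line(F),line(B),q[:,1].min(),q[:,1].max()
E
python3 - <<'E'
from h import *
s=viewer.snapshot("wrist"); P=ptsw(s); save(s,"w1.png"); print(s["fx"],s["origin"],s["attitude"])
for l in ["supply","dock","contact_left","contact_right","corner_left","corner_right"]:
    for d in viewer.pinpoint("wrist",l)[:1]:
        u,v=np.round(d["at"]).astype(int); print(l,d["conf"],u,v,P[v,u].round(4))
for c in ["wrist","scene","side"]:
    t=s if c=="wrist" else viewer.snapshot(c)
    Q=P if c=="wrist" else pts(t)
    try: print(c,edges(Q))
    except Exception as e: print(c,e)
    # dock board front face 
    m=(Q[...,2]>.030)&(Q[...,2]<.060)&(Q[...,0]>.69)&(Q[...,0]<.80)&(Q[...,1]>-.08)&(Q[...,1]<.12)
    q=Q[m]; g=q[(abs(q[:,1]-.016)<.025)]
    print("board",len(g),line(g) if len(g)>20 else 0)
    m=(abs(Q[...,2]-.070)<.004)&(Q[...,0]>.69)&(Q[...,0]<.80)&(Q[...,1]>-.12)&(Q[...,1]<.15)
    g=Q[m]; print("top",len(g),line(g) if len(g)>20 else 0, g[:,1].min(),g[:,1].max(),np.percentile(g[:,0],[2,98]))
    for y0 in (.071,-.038):
        m=(Q[...,2]>.030)&(Q[...,2]<.042)&(Q[...,0]>.63)&(Q[...,0]<.72)&(abs(Q[...,1]-y0)<.014); g=Q[m]
        if len(g): print(y0,len(g),np.sort(g[:,0])[:8].round(4), g[g[:,0]<g[:,0].min()+.012].mean(0).round(4))
        m=(abs(Q[...,2]-.034)<.03)&(Q[...,0]>.65)&(Q[...,0]<.70)&(abs(Q[...,1]-y0)<.02); g=Q[m]
        for x in np.arange(.655,.70,.003):
            t=g[abs(g[:,0]-x)<.0015]
            if len(t): print("  ",x.round(3),len(t),t[:,1].min().round(4),t[:,1].max().round(4),t[:,2].max().round(4))
E
```

```text
371.64829954431775 [ 0.34327749 -0.00618048  0.38500094] [-0.10195623 -0.10771322  0.71987564  0.67807215]
supply 0.78 318 290 [0.4886 0.0011 0.0646]
dock 0.93 326 424 [0.7167 0.0252 0.0115]
corner_left 0.69 391 237 [0.4439 0.0733 0.0239]
corner_right 0.78 243 236 [ 0.4527 -0.0788  0.0212]
wrist (7208, array([ 0.4831, -0.0015,  0.064 ]), (array([-0.08532804,  0.5065034 ]), np.int64(36), np.float64(0.012838581354485908)), (array([-0.05696042,  0.44820743]), np.int64(5), np.float64(7.283584007311871e-05)), np.float64(-0.08682952861305696), np.float64(0.08372874053607504))
board 0 0Traceback (most recent call last):
  File "<stdin>", line 16, in <module>
    return umr_minimum(a, axis, None, out, keepdims, initial, where)
ValueError: zero-size array to reduction operation minimum which has no identity
```

View pics/w1.png

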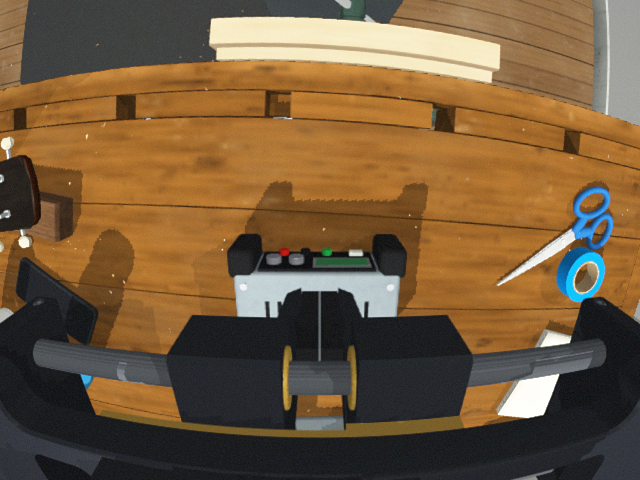

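Emit:
{"op": "play_rows", "data": {
  "commands": [
    {"travel": [-1,0,0],"delta_rot": [0,0,0],"gripper": -1},
    {"travel": [-1,0,0],"delta_rot": [0,0,0],"gripper": -1},
    {"travel": [-1,0,0],"delta_rot": [0,0,0],"gripper": -1}
  ]
}}

```text
clock: 4.75
tool_pos: [0.571, 0.0133, 0.2386]
eef_rot: [-0.033, 0.999, 0.001, 0.001]
contact_force: [-0.7, -0.5, -0.3]
opening: 0.006
```

Emit:
{"op": "play_rows", "data": {
  "commands": [
    {"travel": [-1,0,0.2],"delta_rot": [0,0,0],"gripper": -1},
    {"travel": [-1,0,0.2],"delta_rot": [0,0,0],"gripper": -1},
    {"travel": [-1,0,0.2],"delta_rot": [0,0,0],"gripper": -1},
    {"travel": [-1,0,0.2],"delta_rot": [0,0,0],"gripper": -1}
  ]
}}

```text
clock: 5.25
tool_pos: [0.7181, 0.0232, 0.207]
eef_rot: [-0.033, 0.999, 0.0, -0.001]
contact_force: [-0.1, 0.1, -0.0]
opening: 0.007
```

```bash
python3 - <<'E'
from h import *
s=viewer.snapshot("wrist"); save(s,"w2.png"); print(r.get_state()["tool_pos"],s["origin"],s["attitude"])
np.savez("w2.npz",**{k:np.array(v) for k,v in s.items()})
P=ptsw(s)
for l in ["supply","dock","contact_left","contact_right","plates"]:
    for d in viewer.pinpoint("wrist",l)[:2]:
        u,v=np.round(d["at"]).astype(int); print(l,d["conf"],u,v,P[v,u].round(4))
E
```

```text
[0.71692757 0.02291022 0.20774471] [0.64275374 0.01721053 0.35348908] [-0.10049665 -0.10802666  0.72259501  0.67534223]
supply 0.84 312 4 [0.5391 0.0048 0.0633]
dock 0.69 318 219 [0.7244 0.0218 0.01  ]
contact_left 0.72 375 220 [0.7112 0.0686 0.0551]
contact_left 0.16 318 220 [0.7252 0.0219 0.0107]
contact_right 0.78 258 222 [ 0.7196 -0.0286  0.0546]
```

View pics/w2.png

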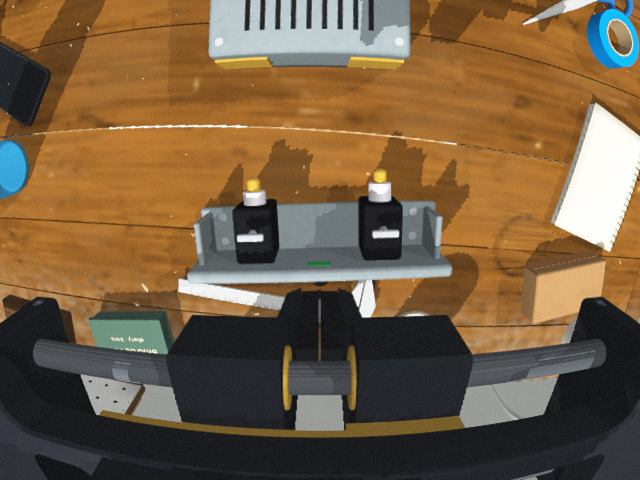

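```bash
cat >> h.py <<'E'
def rayz(s,u,v,z):
    u=np.asarray(u,float);v=np.asarray(v,float)
    dx=u-s["cx"];dy=v-s["cy"];rr=np.hypot(dx,dy)+1e-9;th=rr/s["fx"]
    d=np.stack([dx/rr*np.sin(th),-dy/rr*np.sin(th),-np.cos(th)],-1)@R.from_quat(s["attitude"]).as_matrix().T
    o=np.array(s["origin"]); return o+d*((z-o[2])/d[...,2])[...,None]
E
python3 - <<'E'
from h import *
s=dict(np.load("w2.npz")); P=ptsw(s)
h=cv2.cvtColor(s["color"],cv2.COLOR_RGB2HSV)
y=((h[...,0]>18)&(h[...,0]<32)&(h[...,1]>130)&(h[...,2]>120)).astype(np.uint8); y[300:]=0
n,L,st,c=cv2.connectedComponentsWithStats(y)
for i in range(1,n):
    if st[i,4]<25: continue
    m=L==i; vv,uu=np.nonzero(m); print(st[i],c[i].round(1))
    for row in sorted(set(vv))[:3]: print("   row",row,uu[vv==row].min(),uu[vv==row].max(), rayz(s,uu[vv==row].mean(),row-.5,.034).round(4),rayz(s,uu[vv==row].mean(),row-.5,.04).round(4))
    q=P[m]; print("  depth x",np.percentile(q[:,0],[1,10,50,90]).round(4),"z",np.percentile(q[:,2],[1,50,99]).round(3),"y",np.percentile(q[:,1],[1,50,99]).round(4))
    if vv.mean()<100:
        mid=q[(q[:,2]>.025)&(q[:,2]<.047)]; print("  plate",len(mid),np.median(mid,0).round(4),line(mid))
        for u in (st[i,0]+5,st[i,0]+st[i,2]-6):
            col=vv[uu==u]; print("   bot z.016",rayz(s,u,col.max()+.5,.016).round(4),"top z.052",rayz(s,u,col.min()-.5,.052).round(4))
# board top
m=(abs(P[...,2]-.070)<.003)&(P[...,0]>.70)&(P[...,0]<.82); q=P[m]; print("boardtop",len(q),line(q),q[:,1].min(),q[:,1].max())
# board front face
g=P[(P[...,2]>.02)&(P[...,2]<.06)&(P[...,0]>.72)&(P[...,0]<.79)&(abs(P[...,1]-.018)<.028)]; print("board face",len(g),line(g))
for a,b in ((.05,.09),(-.06,-.02)):
    g=P[(P[...,2]>.05)&(P[...,2]<.062)&(P[...,0]>.68)&(P[...,0]<.76)&(P[...,1]>a)&(P[...,1]<b)]; print("housing",len(g),np.percentile(g[:,0],[2,50,98]).round(4),np.percentile(g[:,1],[2,50,98]).round(4))
for u0 in (380,254):
    print([ (v,s["color"][v,u0].tolist()) for v in range(163,184,2)], P[172:180:2,u0].round(4).tolist())
# supply top front edge
print("supply front",[ (yy, P[(abs(P[...,2]-.064)<.004)&(abs(P[...,1]-yy)<.004)&(P[...,0]<.62)][:,0].max().round(4)) for yy in (-.06,-.03,0,.03,.06)])
E
```

```text
[215  57  58  12 522] [243.9  62.6]
   row 57 252 267 [ 0.579  -0.0369  0.034 ] [ 0.5802 -0.0359  0.04  ]
   row 58 237 267 [ 0.58   -0.0441  0.034 ] [ 0.5812 -0.043   0.04  ]
   row 59 222 267 [ 0.5809 -0.0506  0.034 ] [ 0.5821 -0.0493  0.04  ]
  depth x [0.5827 0.5843 0.5858 0.5871] z [0.004 0.043 0.054] y [-0.0713 -0.0492 -0.0285]
  plate 229 [ 0.5861 -0.0491  0.0362] (array([-0.05885289,  0.58319158]), np.int64(229), np.float64(0.0002803695898324193))
   bot z.016 [ 0.584  -0.0769  0.016 ] top z.052 [ 0.5851 -0.0673  0.052 ]
   bot z.016 [ 0.5848 -0.0333  0.016 ] top z.052 [ 0.5825 -0.0285  0.052 ]
[347  57  57  13 545] [374.3  62.7]
   row 57 351 365 [0.5741 0.0456 0.034 ] [0.5754 0.0451 0.04  ]
   row 58 350 382 [0.5743 0.0525 0.034 ] [0.5756 0.0518 0.04  ]
   row 59 350 395 [0.5746 0.0581 0.034 ] [0.5759 0.0573 0.04  ]
  depth x [0.5766 0.5779 0.5795 0.5807] z [-0.     0.042  0.054] y [0.0378 0.059  0.0808]
  plate 253 [0.5798 0.0595 0.0369] (array([-0.0577233 ,  0.58324975]), np.int64(252), np.float64(0.00030504009804919465))
   bot z.016 [0.5812 0.0426 0.016 ] top z.052 [0.5
[... 1280 characters left out ...]
26, 90]), (179, [248, 223, 87]), (181, [250, 223, 90]), (183, [183, 161, 135])] [[0.6723, 0.0712, 0.0405], [0.6741, 0.0714, 0.04], [0.6757, 0.0715, 0.0408], [0.6775, 0.0717, 0.0405]]
[(163, [170, 115, 52]), (165, [172, 114, 51]), (167, [176, 121, 53]), (169, [176, 114, 48]), (171, [176, 117, 49]), (173, [178, 123, 56]), (175, [175, 116, 52]), (177, [154, 113, 45]), (179, [193, 150, 59]), (181, [234, 195, 76]), (183, [245, 214, 82])] [[0.6844, -0.0427, -0.0011], [0.6863, -0.0426, -0.0009], [0.6881, -0.0423, -0.0001], [0.6851, -0.036, 0.0372]]
supply front [(-0.06, np.float64(0.5847)), (-0.03, np.float64(0.5826)), (0, np.float64(0.5809)), (0.03, np.float64(0.5796)), (0.06, np.float64(0.5774))]
```

Emit:
{"op": "play_rows", "data": {
  "commands": [
    {"travel": [1,-0.2,0],"delta_rot": [0,0,-0.0106],"gripper": -1},
    {"travel": [1,-0.2,0],"delta_rot": [0,0,-0.0106],"gripper": -1},
    {"travel": [1,-0.2,0],"delta_rot": [0,0,-0.0106],"gripper": -1}
  ]
}}

```text
clock: 5.92
tool_pos: [0.5655, -0.0199, 0.2093]
eef_rot: [-0.049, 0.999, -0.001, -0.001]
contact_force: [1.1, -0.2, 0.4]
opening: 0.005
```

Emit:
{"op": "play_rows", "data": {
  "commands": [
    {"travel": [1,-0.28,0],"delta_rot": [0,0,0],"gripper": -1},
    {"travel": [1,-0.28,0],"delta_rot": [0,0,0],"gripper": -1},
    {"travel": [1,-0.28,0],"delta_rot": [0,0,0],"gripper": -1},
    {"travel": [1,-0.28,0],"delta_rot": [0,0,0],"gripper": -1}
  ]
}}

```text
clock: 6.42
tool_pos: [0.422, -0.0761, 0.2094]
eef_rot: [-0.048, 0.999, -0.001, -0.001]
contact_force: [0.5, -0.2, -0.5]
opening: 0.007
```

```bash
cat >> h.py <<'E'
def dk(p): return np.array([p[0]*.9951+p[1]*.0992, -p[0]*.0992+p[1]*.9951])
E
python3 -c "
from h import *
s=r.get_state();print(s['clock'],s['tool_pos'],s['eef_rot'],dk(s['tool_pos']),s['contact_force'])"
```

```text
6.425 [ 0.42204914 -0.076067    0.20938384] [-4.83985876e-02  9.98827522e-01 -7.37778916e-04 -7.83994796e-04] [ 0.41243526 -0.11756155] [ 0.46851513 -0.17992705 -0.54583614]
```

Emit:
{"op": "play_rows", "data": {
  "commands": [
    {"travel": [0.04,-0.03,0.35],"delta_rot": [0,0,0],"gripper": -1},
    {"travel": [0.04,-0.03,0.7],"delta_rot": [0,0,0],"gripper": -1},
    {"travel": [0.04,-0.03,0.95],"delta_rot": [0,0,0],"gripper": -1}
  ]
}}

```text
clock: 6.8
tool_pos: [0.4212, -0.0791, 0.0646]
eef_rot: [-0.05, 0.999, 0.0, 0.001]
contact_force: [-0.0, 0.7, -0.4]
opening: 0.008
```

Emit:
{"op": "play_rows", "data": {
  "commands": [
    {"travel": [0,0,0.15],"delta_rot": [0,0,0],"gripper": -1},
    {"travel": [0,0,0.29],"delta_rot": [0,0,0],"gripper": -1},
    {"travel": [0,0,0.29],"delta_rot": [0,0,0],"gripper": -1}
  ]
}}

```text
clock: 7.18
tool_pos: [0.4107, -0.0808, 0.0321]
eef_rot: [-0.052, 0.998, -0.002, -0.017]
contact_force: [-0.5, -0.6, 0.2]
opening: 0.005
```

Emit:
{"op": "play_rows", "data": {
  "commands": [
    {"travel": [-0.07,0,0],"delta_rot": [0,0,0],"gripper": -1},
    {"travel": [-0.12,0,0],"delta_rot": [0,0,0],"gripper": -1},
    {"travel": [-0.15,0,0],"delta_rot": [0,0,0],"gripper": -1}
  ]
}}

```text
clock: 7.55
tool_pos: [0.4332, -0.0786, 0.0319]
eef_rot: [-0.052, 0.999, -0.001, -0.017]
contact_force: [0.6, -0.0, -0.1]
opening: 0.006
```

```bash
python3 -c "
from h import *
s=r.get_state();print(s['clock'],s['tool_pos'],s['eef_rot'],dk(s['tool_pos']),s['contact_force'])"
```

```text
7.55 [ 0.43324198 -0.07858534  0.031887  ] [-0.05166845  0.99852287 -0.00132584 -0.01675407] [ 0.42332342 -0.12117788] [ 0.63545996 -0.0268772  -0.11712978]
```

Emit:
{"op": "play_rows", "data": {
  "commands": [
    {"travel": [-0.05,0,0.05],"delta_rot": [0,-0.0107,0],"gripper": -1},
    {"travel": [-0.05,0,0.05],"delta_rot": [0,-0.0107,0],"gripper": -1},
    {"travel": [-0.07,0,0.05],"delta_rot": [0,-0.0107,0],"gripper": -1}
  ]
}}

```text
clock: 7.92
tool_pos: [0.4412, -0.0781, 0.0241]
eef_rot: [-0.052, 0.999, -0.001, -0.002]
contact_force: [-0.2, -0.2, 0.4]
opening: 0.005
```

Emit:
{"op": "play_rows", "data": {
  "commands": [
    {"travel": [-0.015,0,0],"delta_rot": [0,0,0],"gripper": -1},
    {"travel": [-0.03,0,0],"delta_rot": [0,0,0],"gripper": -1}
  ]
}}

```text
clock: 8.18
tool_pos: [0.4424, -0.0782, 0.0241]
eef_rot: [-0.051, 0.999, -0.001, -0.004]
contact_force: [-7.8, 0.1, 4.2]
opening: -0.001
```

Emit:
{"op": "play_rows", "data": {
  "commands": [
    {"travel": [-0.015,0,0],"delta_rot": [0,0,0],"gripper": -1},
    {"travel": [-0.03,0,0],"delta_rot": [0,0,0],"gripper": -1}
  ]
}}

```text
clock: 8.43
tool_pos: [0.4451, -0.0795, 0.0241]
eef_rot: [-0.05, 0.999, -0.003, -0.006]
contact_force: [-10.2, -3.5, 6.9]
opening: 0.005
```

```bash
python3 -c "
from h import *
s=r.get_state();print(s['clock'],s['tool_pos'],s['eef_rot'],dk(s['tool_pos']),s['contact_force'])
w=viewer.snapshot('wrist');P=ptsw(w);print(edges(P))"
```

```text
8.425 [ 0.44513221 -0.07950216  0.02409921] [-0.05037675  0.99871053 -0.0025933  -0.00572149] [ 0.43506445 -0.12326972] [-10.15792739  -3.45615392   6.86486027]
(4310, array([ 0.4629, -0.0474,  0.0635]), (array([0.21201501, 0.48353836]), np.int64(19), np.float64(0.01593791669582531)), (array([3.91324464, 0.7215768 ]), np.int64(3), np.float64(0.007490717855385732)), np.float64(-0.0917989708130154), np.float64(0.047445465879601995))
```

Emit:
{"op": "play_rows", "data": {
  "commands": [
    {"travel": [-0.02,0,0],"delta_rot": [0,0,0],"gripper": -1},
    {"travel": [-0.04,0,0],"delta_rot": [0,0,0],"gripper": -1}
  ]
}}

```text
clock: 8.72
tool_pos: [0.4488, -0.0808, 0.0241]
eef_rot: [-0.05, 0.999, -0.004, -0.008]
contact_force: [-13.6, -5.1, 8.4]
opening: 0.008
```

Emit:
{"op": "play_rows", "data": {
  "commands": [
    {"travel": [-0.02,0,0],"delta_rot": [0,0,0],"gripper": -1},
    {"travel": [-0.04,0,0],"delta_rot": [0,0,0],"gripper": -1},
    {"travel": [-0.04,0,0],"delta_rot": [0,0,0],"gripper": -1}
  ]
}}

```text
clock: 9.1
tool_pos: [0.4552, -0.0815, 0.024]
eef_rot: [-0.049, 0.999, -0.005, -0.008]
contact_force: [-10.6, -7.7, 7.4]
opening: 0.003
```

```bash
python3 -c "
from h import *
s=r.get_state();print(s['clock'],s['tool_pos'],s['eef_rot'],dk(s['tool_pos']),s['contact_force'])
for c in ('scene','side'):
  w=viewer.snapshot(c);P=pts(w);print(edges(P))"
```

```text
9.1 [ 0.45517068 -0.0814523   0.02396356] [-0.04935328  0.99873876 -0.00513828 -0.0076644 ] [ 0.44486028 -0.12620611] [-10.63312203  -7.73071504   7.37330786]
(565, array([ 0.5509, -0.026 ,  0.0644]), (array([-0.12953554,  0.58662023]), np.int64(23), np.float64(0.001188703614447486)), (array([-0.5184033 ,  0.48074536]), np.int64(5), np.float64(0.0017287225548951002)), np.float64(-0.10024711860568092), np.float64(0.08117543207766342))
(67, array([ 0.4631, -0.0714,  0.0642]), (array([1.13707541, 0.56360301]), np.int64(4), np.float64(0.012062353839078496)), (array([-0.47853779,  0.40857444]), np.int64(2), np.float64(0.0)), np.float64(-0.10011519815352254), np.float64(-0.028317526173394808))
```

Emit:
{"op": "play_rows", "data": {
  "commands": [
    {"travel": [0.23,0,0],"delta_rot": [0,0,0],"gripper": -1},
    {"travel": [0.23,0.4,0],"delta_rot": [0,0,0],"gripper": -1},
    {"travel": [0.23,0.8,0],"delta_rot": [0,0,0],"gripper": -1},
    {"travel": [0.23,0.98,0],"delta_rot": [0,0,0],"gripper": -1},
    {"travel": [0.18,0.98,0],"delta_rot": [0,0,0],"gripper": -1},
    {"travel": [0.15,0.98,0],"delta_rot": [0,0,0],"gripper": -1},
    {"travel": [0.14,0.98,0],"delta_rot": [0,0,0],"gripper": -1}
  ]
}}

```text
clock: 10.07
tool_pos: [0.4268, 0.0682, 0.0241]
eef_rot: [-0.051, 0.999, -0.001, -0.001]
contact_force: [1.4, 0.1, 0.3]
opening: 0.001
```

Emit:
{"op": "play_rows", "data": {
  "commands": [
    {"travel": [-0.02,0,0],"delta_rot": [0,0,0],"gripper": -1},
    {"travel": [-0.04,0,0],"delta_rot": [0,0,0],"gripper": -1},
    {"travel": [-0.06,0,0],"delta_rot": [0,0,0],"gripper": -1}
  ]
}}

```text
clock: 10.45
tool_pos: [0.4338, 0.0686, 0.0238]
eef_rot: [-0.051, 0.999, -0.001, -0.003]
contact_force: [-6.1, -0.2, 1.1]
opening: 0.005
```

Emit:
{"op": "play_rows", "data": {
  "commands": [
    {"travel": [-0.025,0,0],"delta_rot": [0,0,0],"gripper": -1},
    {"travel": [-0.05,0,0],"delta_rot": [0,0,0],"gripper": -1},
    {"travel": [-0.075,0,0],"delta_rot": [0,0,0],"gripper": -1}
  ]
}}

```text
clock: 10.82
tool_pos: [0.4401, 0.0716, 0.0238]
eef_rot: [-0.053, 0.999, 0.001, -0.006]
contact_force: [-12.7, 4.1, 5.5]
opening: 0.002
```

```bash
cat > st.py <<'E'
from h import *
s=r.get_state();print(s['clock'],'ab',dk(s['tool_pos']).round(4),s['tool_pos'][2].round(4),s['eef_rot'].round(4),s['contact_force'].round(1))
w=viewer.snapshot('scene');P=pts(w)
q=P[(abs(P[...,2]-.064)<.006)&(P[...,0]>.5)&(P[...,0]<.68)&(abs(P[...,1])<.10)]
F=np.array([(np.percentile(t[:,0],97),y) for y in np.arange(-.07,.075,.005) if len(t:=q[abs(q[:,1]-y)<.003])>4])
b,n,e=line(F); print('front x=%.4f, yaw %.2f'%(b[1],-np.degrees(np.arctan(b[0]))),n,e)
E
python3 st.py
```

```text
10.825 ab [0.4451 0.0276] 0.0238 [-0.0531  0.9986  0.0011 -0.0061] [-12.7   4.1   5.5]
front x=0.5862, yaw 5.80 30 0.001512383395137505
```

Emit:
{"op": "play_rows", "data": {
  "commands": [
    {"travel": [-0.027,0,0],"delta_rot": [0,0,0],"gripper": -1},
    {"travel": [-0.053,0,0],"delta_rot": [0,0,0],"gripper": -1},
    {"travel": [-0.08,0,0],"delta_rot": [0,0,0],"gripper": -1}
  ]
}}

```text
clock: 11.25
tool_pos: [0.4521, 0.0739, 0.0238]
eef_rot: [-0.054, 0.999, 0.002, -0.006]
contact_force: [-12.3, 5.0, 6.1]
opening: 0.004
```

```bash
python3 st.py
```

```text
11.25 ab [0.4572 0.0287] 0.0238 [-0.0536  0.9985  0.0018 -0.0059] [-12.3   5.    6.1]
front x=0.5936, yaw 1.87 30 0.0017053634041129444
```

Emit:
{"op": "play_rows", "data": {
  "commands": [
    {"travel": [0.25,0,0],"delta_rot": [0,0,0],"gripper": -1},
    {"travel": [0.25,-0.4,0],"delta_rot": [0,0,0],"gripper": -1},
    {"travel": [0.25,-0.8,0],"delta_rot": [0,0,0],"gripper": -1},
    {"travel": [0.25,-1,0],"delta_rot": [0,0,0],"gripper": -1},
    {"travel": [0.18,-1,0],"delta_rot": [0,0,0],"gripper": -1},
    {"travel": [0.147,-1,0],"delta_rot": [0,0,0],"gripper": -1}
  ]
}}

```text
clock: 12.05
tool_pos: [0.4523, -0.0807, 0.0241]
eef_rot: [-0.051, 0.999, -0.001, -0.001]
contact_force: [0.2, -0.3, -0.1]
opening: 0.004
```

Emit:
{"op": "play_rows", "data": {
  "commands": [
    {"travel": [-0.03,0,0],"delta_rot": [0,0,0],"gripper": -1},
    {"travel": [-0.06,0,0],"delta_rot": [0,0,0],"gripper": -1},
    {"travel": [-0.09,0,0],"delta_rot": [0,0,0],"gripper": -1},
    {"travel": [-0.12,0,0],"delta_rot": [0,0,0],"gripper": -1},
    {"travel": [-0.15,0,0],"delta_rot": [0,0,0],"gripper": -1},
    {"travel": [-0.18,0,0],"delta_rot": [0,0,0],"gripper": -1},
    {"travel": [-0.2,0,0],"delta_rot": [0,0,0],"gripper": -1}
  ]
}}

```text
clock: 12.92
tool_pos: [0.4739, -0.0823, 0.0234]
eef_rot: [-0.05, 0.999, -0.005, -0.008]
contact_force: [-12.0, -7.2, 6.4]
opening: 0.005
```

```bash
python3 st.py
```

```text
12.925 ab [ 0.4634 -0.1289] 0.0234 [-0.05    0.9987 -0.0052 -0.0085] [-12.   -7.2   6.4]
front x=0.6055, yaw 5.77 17 0.0007588128846466926
```

Emit:
{"op": "play_rows", "data": {
  "commands": [
    {"travel": [0.23,0,0],"delta_rot": [0,0,0],"gripper": -1},
    {"travel": [0.23,0.4,0],"delta_rot": [0,0,0],"gripper": -1},
    {"travel": [0.23,0.8,0],"delta_rot": [0,0,0],"gripper": -1},
    {"travel": [0.23,1,0],"delta_rot": [0,0,0],"gripper": -1},
    {"travel": [0.16,1,0],"delta_rot": [0,0,0],"gripper": -1},
    {"travel": [0.12,1,0],"delta_rot": [0,0,0],"gripper": -1}
  ]
}}

```text
clock: 13.72
tool_pos: [0.4485, 0.0722, 0.0238]
eef_rot: [-0.053, 0.999, -0.0, -0.001]
contact_force: [0.0, -0.2, -0.5]
opening: 0.0
```

```bash
python3 st.py; python3 - <<'E'
from h import *
s=viewer.snapshot("wrist");P=ptsw(s);save(s,"w3.png")
q=P[(abs(P[...,2]-.064)<.004)&(P[...,0]>.42)&(P[...,0]<.6)&(abs(P[...,1])<.13)]
d=np.array([dk(p) for p in q]); print(len(d),d.min(0),d.max(0))
for b in np.arange(-.15,.06,.008):
    t=d[abs(d[:,1]-b)<.004]
    if len(t): print(b.round(3),len(t),t[:,0].min().round(4),end='; ')
E
```

```text
13.725 ab [0.4535 0.0274] 0.0238 [-5.320e-02  9.986e-01 -3.000e-04 -1.200e-03] [ 0.  -0.2 -0.5]
front x=0.6039, yaw 5.93 26 0.0012282174157277176
2290 [ 0.4427504  -0.07911112] [0.49698436 0.03614386]
-0.078 38 0.4921; -0.07 8 0.4918; -0.062 14 0.4917; -0.054 17 0.4916; -0.046 20 0.4913; -0.038 25 0.4907; -0.03 4 0.4916; 0.018 737 0.4428; 0.026 1024 0.4443; 0.034 403 0.4428;
```

Emit:
{"op": "play_rows", "data": {
  "commands": [
    {"travel": [-0.03,0,0],"delta_rot": [0,0,0],"gripper": -1},
    {"travel": [-0.06,0,0],"delta_rot": [0,0,0],"gripper": -1},
    {"travel": [-0.09,0,0],"delta_rot": [0,0,0],"gripper": -1},
    {"travel": [-0.12,0,0],"delta_rot": [0,0,0],"gripper": -1},
    {"travel": [-0.15,0,0],"delta_rot": [0,0,0],"gripper": -1},
    {"travel": [-0.18,0,0],"delta_rot": [0,0,0],"gripper": -1}
  ]
}}

```text
clock: 14.58
tool_pos: [0.4684, 0.0751, 0.0237]
eef_rot: [-0.053, 0.999, 0.001, -0.006]
contact_force: [-13.7, 5.3, 7.3]
opening: 0.005
```

```bash
python3 st.py
```

```text
14.575 ab [0.4735 0.0283] 0.0237 [-0.0533  0.9986  0.0011 -0.0062] [-13.7   5.3   7.3]
front x=0.6104, yaw 1.49 25 0.0008978192573896428
```

Emit:
{"op": "play_rows", "data": {
  "commands": [
    {"travel": [0.22,0,0],"delta_rot": [0,0,0],"gripper": -1},
    {"travel": [0.22,-0.4,0],"delta_rot": [0,0,0],"gripper": -1},
    {"travel": [0.22,-0.8,0],"delta_rot": [0,0,0],"gripper": -1},
    {"travel": [0.22,-1,0],"delta_rot": [0,0,0],"gripper": -1},
    {"travel": [0.16,-1,0],"delta_rot": [0,0,0],"gripper": -1},
    {"travel": [0.133,-1,0],"delta_rot": [0,0,0],"gripper": -1}
  ]
}}

```text
clock: 15.38
tool_pos: [0.4709, -0.0786, 0.024]
eef_rot: [-0.051, 0.999, -0.0, -0.001]
contact_force: [-1.0, 0.1, -0.8]
opening: 0.004
```

Emit:
{"op": "play_rows", "data": {
  "commands": [
    {"travel": [-0.03,0,0],"delta_rot": [0,0,0],"gripper": -1},
    {"travel": [-0.06,0,0],"delta_rot": [0,0,0],"gripper": -1},
    {"travel": [-0.09,0,0],"delta_rot": [0,0,0],"gripper": -1},
    {"travel": [-0.12,0,0],"delta_rot": [0,0,0],"gripper": -1},
    {"travel": [-0.15,0,0],"delta_rot": [0,0,0],"gripper": -1},
    {"travel": [-0.18,0,0],"delta_rot": [0,0,0],"gripper": -1},
    {"travel": [-0.21,0,0],"delta_rot": [0,0,0],"gripper": -1}
  ]
}}

```text
clock: 16.25
tool_pos: [0.4941, -0.0802, 0.0232]
eef_rot: [-0.051, 0.999, -0.006, -0.009]
contact_force: [-11.9, -8.4, 8.6]
opening: 0.006
```

```bash
python3 st.py
```

```text
16.25 ab [ 0.4837 -0.1288] 0.0232 [-0.0506  0.9987 -0.0057 -0.009 ] [-11.9  -8.4   8.6]
front x=0.6251, yaw 6.27 17 0.0008416158830456148
```

Emit:
{"op": "play_rows", "data": {
  "commands": [
    {"travel": [0.23,0,0],"delta_rot": [0,0,0],"gripper": -1},
    {"travel": [0.23,0.4,0],"delta_rot": [0,0,0],"gripper": -1},
    {"travel": [0.23,0.8,0],"delta_rot": [0,0,0],"gripper": -1},
    {"travel": [0.23,1,0],"delta_rot": [0,0,0],"gripper": -1},
    {"travel": [0.17,1,0],"delta_rot": [0,0,0],"gripper": -1},
    {"travel": [0.143,1,0],"delta_rot": [0,0,0],"gripper": -1}
  ]
}}

```text
clock: 17.05
tool_pos: [0.4654, 0.0729, 0.0238]
eef_rot: [-0.052, 0.999, -0.001, -0.001]
contact_force: [0.6, -0.9, 0.5]
opening: 0.001
```

Emit:
{"op": "play_rows", "data": {
  "commands": [
    {"travel": [-0.03,0,0],"delta_rot": [0,0,0],"gripper": -1},
    {"travel": [-0.06,0,0],"delta_rot": [0,0,0],"gripper": -1},
    {"travel": [-0.09,0,0],"delta_rot": [0,0,0],"gripper": -1},
    {"travel": [-0.12,0,0],"delta_rot": [0,0,0],"gripper": -1},
    {"travel": [-0.15,0,0],"delta_rot": [0,0,0],"gripper": -1},
    {"travel": [-0.18,0,0],"delta_rot": [0,0,0],"gripper": -1},
    {"travel": [-0.2,0,0],"delta_rot": [0,0,0],"gripper": -1}
  ]
}}

```text
clock: 17.92
tool_pos: [0.489, 0.0771, 0.0235]
eef_rot: [-0.053, 0.999, 0.001, -0.006]
contact_force: [-12.7, 4.7, 8.1]
opening: 0.005
```

```bash
python3 st.py
```

```text
17.925 ab [0.4942 0.0282] 0.0235 [-0.0529  0.9986  0.001  -0.0059] [-12.7   4.7   8.1]
front x=0.6312, yaw 2.96 26 0.0014282697071170236
```

Emit:
{"op": "play_rows", "data": {
  "commands": [
    {"travel": [0.22,0,0],"delta_rot": [0,0,0],"gripper": -1},
    {"travel": [0.22,-0.4,0],"delta_rot": [0,0,0],"gripper": -1},
    {"travel": [0.22,-0.8,0],"delta_rot": [0,0,0],"gripper": -1},
    {"travel": [0.22,-1,0],"delta_rot": [0,0,0],"gripper": -1},
    {"travel": [0.16,-1,0],"delta_rot": [0,0,0],"gripper": -1},
    {"travel": [0.14,-1,0],"delta_rot": [0,0,0],"gripper": -1}
  ]
}}

```text
clock: 18.73
tool_pos: [0.4905, -0.075, 0.024]
eef_rot: [-0.052, 0.999, 0.0, -0.001]
contact_force: [1.2, 1.2, 0.5]
opening: 0.008
```

Emit:
{"op": "play_rows", "data": {
  "commands": [
    {"travel": [-0.03,0,0],"delta_rot": [0,0,0],"gripper": -1},
    {"travel": [-0.06,0,0],"delta_rot": [0,0,0],"gripper": -1},
    {"travel": [-0.09,0,0],"delta_rot": [0,0,0],"gripper": -1},
    {"travel": [-0.12,0,0],"delta_rot": [0,0,0],"gripper": -1},
    {"travel": [-0.15,0,0],"delta_rot": [0,0,0],"gripper": -1},
    {"travel": [-0.18,0,0],"delta_rot": [0,0,0],"gripper": -1},
    {"travel": [-0.21,0,0],"delta_rot": [0,0,0],"gripper": -1}
  ]
}}

```text
clock: 19.6
tool_pos: [0.5131, -0.0779, 0.023]
eef_rot: [-0.051, 0.999, -0.005, -0.009]
contact_force: [-13.5, -8.1, 9.5]
opening: 0.004
```

```bash
python3 st.py
```

```text
19.6 ab [ 0.5029 -0.1284] 0.023 [-0.0507  0.9987 -0.0054 -0.009 ] [-13.5  -8.1   9.5]
front x=0.6440, yaw 4.98 18 0.0015313715704042316
```

Emit:
{"op": "play_rows", "data": {
  "commands": [
    {"travel": [0.22,0,0],"delta_rot": [0,0,0],"gripper": -1},
    {"travel": [0.22,0.4,0],"delta_rot": [0,0,0],"gripper": -1},
    {"travel": [0.22,0.8,0],"delta_rot": [0,0,0],"gripper": -1},
    {"travel": [0.22,1,0],"delta_rot": [0,0,0],"gripper": -1},
    {"travel": [0.17,1,0],"delta_rot": [0,0,0],"gripper": -1},
    {"travel": [0.137,1,0],"delta_rot": [0,0,0],"gripper": -1}
  ]
}}

```text
clock: 20.4
tool_pos: [0.4856, 0.073, 0.0236]
eef_rot: [-0.051, 0.999, -0.001, -0.001]
contact_force: [-0.9, 0.1, -0.3]
opening: 0.002
```

Emit:
{"op": "play_rows", "data": {
  "commands": [
    {"travel": [-0.03,0,0],"delta_rot": [0,0,0],"gripper": -1},
    {"travel": [-0.06,0,0],"delta_rot": [0,0,0],"gripper": -1},
    {"travel": [-0.09,0,0],"delta_rot": [0,0,0],"gripper": -1},
    {"travel": [-0.12,0,0],"delta_rot": [0,0,0],"gripper": -1},
    {"travel": [-0.15,0,0],"delta_rot": [0,0,0],"gripper": -1},
    {"travel": [-0.18,0,0],"delta_rot": [0,0,0],"gripper": -1}
  ]
}}

```text
clock: 21.15
tool_pos: [0.5057, 0.0782, 0.0234]
eef_rot: [-0.053, 0.999, 0.001, -0.006]
contact_force: [-12.9, 4.2, 7.7]
opening: 0.002
```

```bash
python3 st.py
```

```text
21.15 ab [0.511  0.0277] 0.0234 [-5.250e-02  9.986e-01  7.000e-04 -6.200e-03] [-12.9   4.2   7.7]
front x=0.6489, yaw 3.56 25 0.0009928508526282462
```

Emit:
{"op": "play_rows", "data": {
  "commands": [
    {"travel": [0.2,0,0],"delta_rot": [0,0,0],"gripper": -1},
    {"travel": [0.2,0,-0.4],"delta_rot": [0,0,0],"gripper": -1},
    {"travel": [0.2,0,-0.8],"delta_rot": [0,0,0],"gripper": -1},
    {"travel": [0.1,-0.2,-1],"delta_rot": [0,0,0],"gripper": -1}
  ]
}}

```text
clock: 21.7
tool_pos: [0.5006, 0.0473, 0.1769]
eef_rot: [-0.054, 0.999, 0.001, -0.0]
contact_force: [1.3, -1.1, -0.4]
opening: 0.009
```

Emit:
{"op": "play_rows", "data": {
  "commands": [
    {"travel": [-0.4,-0.1,-0.1],"delta_rot": [0,0,0],"gripper": -1},
    {"travel": [-0.8,-0.2,-0.2],"delta_rot": [0,0,0],"gripper": -1},
    {"travel": [-1,-0.25,-0.2],"delta_rot": [0,0,0],"gripper": -1}
  ]
}}

```text
clock: 22.08
tool_pos: [0.6567, 0.0212, 0.2044]
eef_rot: [-0.049, 0.999, -0.0, 0.0]
contact_force: [1.0, 0.3, -0.1]
opening: 0.005
```

Emit:
{"op": "play_rows", "data": {
  "commands": [
    {"travel": [-0.3,0,0],"delta_rot": [0,0,0],"gripper": -1},
    {"travel": [-0.5,0,0],"delta_rot": [0,0,0],"gripper": -1},
    {"travel": [-0.5,0,0],"delta_rot": [0,0,0],"gripper": -1},
    {"travel": [-0.5,0,0],"delta_rot": [0,0,0],"gripper": -1}
  ]
}}

```text
clock: 22.58
tool_pos: [0.727, 0.0307, 0.2026]
eef_rot: [-0.051, 0.999, -0.001, -0.002]
contact_force: [0.2, 0.3, -0.3]
opening: 0.001
```

```bash
cat > look.py <<'E'
import sys
from h import *
s=viewer.snapshot("wrist"); n=sys.argv[1]; save(s,n+".png",(180,0,480,260),2.5)
np.savez(n+".npz",**{k:np.array(v) for k,v in s.items()}); P=ptsw(s); print(s["origin"],r.get_state()["clock"])
h=cv2.cvtColor(s["color"],cv2.COLOR_RGB2HSV)
y=((h[...,0]>18)&(h[...,0]<32)&(h[...,1]>130)&(h[...,2]>120)).astype(np.uint8); y[300:]=0
N,L,st,c=cv2.connectedComponentsWithStats(y); al=[]
for i in range(1,N):
    if st[i,4]<25: continue
    m=L==i; q=P[m]; vv,uu=np.nonzero(m); print(st[i],c[i].round(1),"depth x",np.percentile(q[:,0],[2,50,98]).round(4),"y",np.percentile(q[:,1],[2,50,98]).round(4),"z",np.median(q[:,2]).round(4))
    if st[i,2]>30: al.append(q[(q[:,2]>.02)&(q[:,2]<.05)])
    else:
        for row in sorted(set(vv))[:2]: print("   tip",row,rayz(s,uu[vv==row].mean(),row-.5,.034).round(4))
if al: print("plates",line(np.concatenate(al)))
T=P[(abs(P[...,2]-.064)<.003)&(P[...,0]>.5)&(P[...,0]<.70)&(abs(P[...,1]-.01)<.1)]
F=np.array([(np.percentile(t[:,0],98),yy) for yy in np.arange(-.06,.075,.005) if len(t:=T[abs(T[:,1]-yy)<.003])>4])
print("topfront",line(F),T[:,1].min(),T[:,1].max())
g=P[(P[...,2]>.02)&(P[...,2]<.06)&(P[...,0]>.72)&(P[...,0]<.79)&(abs(P[...,1]-.018)<.028)]; print("board face",len(g),line(g) if len(g)>9 else 0)
E
python3 look.py w4
```

```text
[0.65243441 0.02242585 0.34938503] 22.625
[206 135  54   3 156] [232.1 136. ] depth x [0.6581 0.66   0.6631] y [-0.0746 -0.0494 -0.0269] z 0.0523
[340 137  57   7 170] [368.5 140.1] depth x [0.651  0.6532 0.6552] y [0.0399 0.063  0.0885] z 0.0522
[368 161  14  14 178] [374.8 167.8] depth x [0.6702 0.6757 0.6809] y [0.0661 0.071  0.077 ] z 0.0391
   tip 161 [0.6698 0.0714 0.034 ]
   tip 162 [0.6707 0.0715 0.034 ]
[240 165  14  15 176] [246.2 172.6] depth x [0.6853 0.6908 0.696 ] y [-0.042  -0.0362 -0.0311] z 0.0391
   tip 165 [ 0.6843 -0.0378  0.034 ]
   tip 166 [ 0.685  -0.0364  0.034 ]
plates (array([-0.05955589,  0.65696037]), np.int64(7), np.float64(0.000581741044061372))
topfront (array([-0.06070943,  0.65297803]), np.int64(27), np.float64(0.00021067675456764798)) -0.08420997411290826 0.08637603889040571
board face 968 (array([-0.0983998 ,  0.75460509]), np.int64(878), np.float64(0.00035378729920994815))
```

View pics/w4.png

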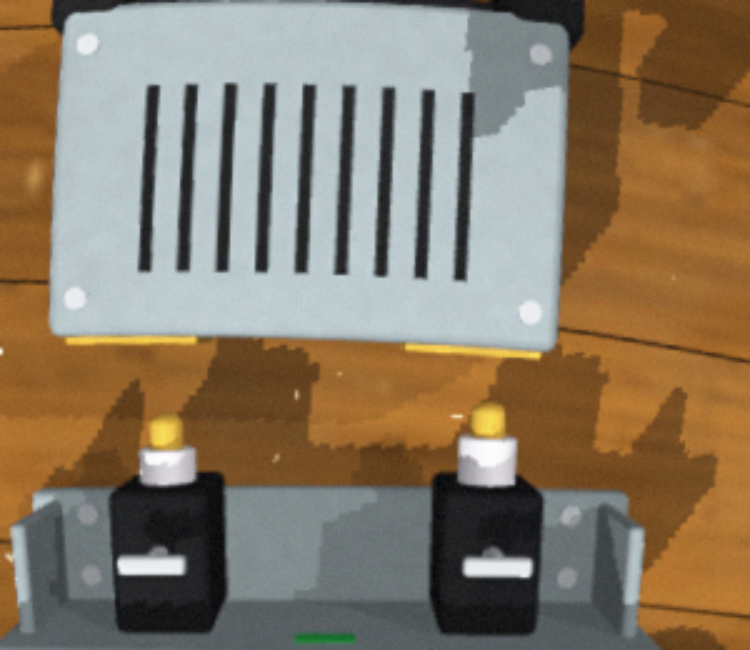

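Emit:
{"op": "play_rows", "data": {
  "commands": [
    {"travel": [0.4,-0.1,0],"delta_rot": [0,0,0],"gripper": -1},
    {"travel": [0.8,-0.2,0],"delta_rot": [0,0,0],"gripper": -1},
    {"travel": [1,-0.28,0],"delta_rot": [0,0,0],"gripper": -1}
  ]
}}

```text
clock: 23.0
tool_pos: [0.5787, -0.0277, 0.2039]
eef_rot: [-0.052, 0.999, -0.002, -0.003]
contact_force: [0.1, 0.5, -0.1]
opening: 0.004
```

Emit:
{"op": "play_rows", "data": {
  "commands": [
    {"travel": [0.4,-0.14,0],"delta_rot": [0,0,0],"gripper": -1},
    {"travel": [0.67,-0.28,0],"delta_rot": [0,0,0],"gripper": -1},
    {"travel": [0.67,-0.28,0.2],"delta_rot": [0,0,0],"gripper": -1},
    {"travel": [0.67,-0.28,0.6],"delta_rot": [0,0,0],"gripper": -1},
    {"travel": [0.67,-0.28,0.95],"delta_rot": [0,0,0],"gripper": -1}
  ]
}}

```text
clock: 23.62
tool_pos: [0.4862, -0.0788, 0.0608]
eef_rot: [-0.051, 0.999, -0.001, -0.001]
contact_force: [1.2, -0.5, -1.1]
opening: 0.009
```

Emit:
{"op": "play_rows", "data": {
  "commands": [
    {"travel": [0,0,0.12],"delta_rot": [0,0,0],"gripper": -1},
    {"travel": [0,0,0.23],"delta_rot": [0,0,0],"gripper": -1},
    {"travel": [0,0,0.23],"delta_rot": [0,0,0],"gripper": -1}
  ]
}}

```text
clock: 24.0
tool_pos: [0.4856, -0.0782, 0.0267]
eef_rot: [-0.052, 0.999, -0.001, -0.003]
contact_force: [-0.1, 0.3, 0.0]
opening: 0.003
```

```bash
python3 st.py
```

```text
24.0 ab [ 0.4755 -0.126 ] 0.0267 [-5.170e-02  9.987e-01 -8.000e-04 -2.700e-03] [-0.1  0.3  0. ]
front x=0.6518, yaw 3.29 21 0.0005731713685816846
```

Emit:
{"op": "play_rows", "data": {
  "commands": [
    {"travel": [-0.12,0,0],"delta_rot": [0,0,0],"gripper": -1},
    {"travel": [-0.163,0,0],"delta_rot": [0,0,0],"gripper": -1},
    {"travel": [-0.19,0,0],"delta_rot": [0,0,0],"gripper": -1},
    {"travel": [-0.22,0,0],"delta_rot": [0,0,0],"gripper": -1},
    {"travel": [-0.25,0,0],"delta_rot": [0,0,0],"gripper": -1},
    {"travel": [-0.28,0,0],"delta_rot": [0,0,0],"gripper": -1},
    {"travel": [-0.31,0,0],"delta_rot": [0,0,0],"gripper": -1},
    {"travel": [-0.34,0,0],"delta_rot": [0,0,0],"gripper": -1},
    {"travel": [-0.37,0,0],"delta_rot": [0,0,0],"gripper": -1}
  ]
}}

```text
clock: 25.18
tool_pos: [0.5343, -0.0783, 0.0259]
eef_rot: [-0.05, 0.999, -0.006, -0.009]
contact_force: [-12.9, -8.1, 9.5]
opening: 0.002
```

```bash
python3 st.py
```

```text
25.175 ab [ 0.5239 -0.1309] 0.0259 [-0.0502  0.9987 -0.0058 -0.0093] [-12.9  -8.1   9.5]
front x=0.6635, yaw 11.13 15 0.0017760743366718806
```

Emit:
{"op": "play_rows", "data": {
  "commands": [
    {"travel": [0.25,0,0],"delta_rot": [0,0,0],"gripper": -1},
    {"travel": [0.25,0.4,0],"delta_rot": [0,0,0],"gripper": -1},
    {"travel": [0.25,0.8,0],"delta_rot": [0,0,0],"gripper": -1},
    {"travel": [0.25,0.98,0],"delta_rot": [0,0,0],"gripper": -1},
    {"travel": [0.2,0.98,0],"delta_rot": [0,0,0],"gripper": -1},
    {"travel": [0.17,0.98,0],"delta_rot": [0,0,0],"gripper": -1}
  ]
}}

```text
clock: 25.98
tool_pos: [0.5024, 0.0694, 0.0266]
eef_rot: [-0.051, 0.999, -0.002, -0.002]
contact_force: [-0.2, -0.6, -0.0]
opening: 0.003
```

Emit:
{"op": "play_rows", "data": {
  "commands": [
    {"travel": [-0.03,0,0],"delta_rot": [0,0,0],"gripper": -1},
    {"travel": [-0.06,0,0],"delta_rot": [0,0,0],"gripper": -1},
    {"travel": [-0.09,0,0],"delta_rot": [0,0,0],"gripper": -1},
    {"travel": [-0.12,0,0],"delta_rot": [0,0,0],"gripper": -1},
    {"travel": [-0.15,0,0],"delta_rot": [0,0,0],"gripper": -1},
    {"travel": [-0.17,0,0],"delta_rot": [0,0,0],"gripper": -1}
  ]
}}

```text
clock: 26.72
tool_pos: [0.5209, 0.0754, 0.0264]
eef_rot: [-0.053, 0.999, 0.0, -0.006]
contact_force: [-13.7, 4.8, 7.9]
opening: 0.008
```

```bash
python3 st.py
```

```text
26.725 ab [0.5258 0.0234] 0.0264 [-5.270e-02  9.986e-01  3.000e-04 -6.400e-03] [-13.7   4.8   7.9]
front x=0.6676, yaw 5.53 24 0.0009029163817181041
```

Emit:
{"op": "play_rows", "data": {
  "commands": [
    {"travel": [0.2,0,0],"delta_rot": [0,0,0],"gripper": -1},
    {"travel": [0.2,0,-0.4],"delta_rot": [0,0,0],"gripper": -1},
    {"travel": [0.2,0,-0.8],"delta_rot": [0,0,0],"gripper": -1},
    {"travel": [0.1,-0.2,-1],"delta_rot": [0,0,0],"gripper": -1}
  ]
}}

```text
clock: 27.28
tool_pos: [0.5161, 0.045, 0.18]
eef_rot: [-0.054, 0.999, 0.001, 0.0]
contact_force: [1.2, -0.4, 0.2]
opening: 0.003
```

Emit:
{"op": "play_rows", "data": {
  "commands": [
    {"travel": [-0.4,-0.1,-0.1],"delta_rot": [0,0,0],"gripper": -1},
    {"travel": [-0.8,-0.2,-0.2],"delta_rot": [0,0,0],"gripper": -1},
    {"travel": [-1,-0.25,-0.2],"delta_rot": [0,0,0],"gripper": -1}
  ]
}}

```text
clock: 27.65
tool_pos: [0.6721, 0.0189, 0.2074]
eef_rot: [-0.05, 0.999, -0.0, 0.0]
contact_force: [-0.4, -0.3, -0.2]
opening: 0.006
```

Emit:
{"op": "play_rows", "data": {
  "commands": [
    {"travel": [-0.3,0,0],"delta_rot": [0,0,0],"gripper": -1},
    {"travel": [-0.5,0,0],"delta_rot": [0,0,0],"gripper": -1},
    {"travel": [-0.5,0,0],"delta_rot": [0,0,0],"gripper": -1},
    {"travel": [-0.5,0,0],"delta_rot": [0,0,0],"gripper": -1}
  ]
}}

```text
clock: 28.15
tool_pos: [0.7425, 0.0282, 0.2056]
eef_rot: [-0.052, 0.999, -0.001, -0.002]
contact_force: [0.1, -0.2, -0.1]
opening: 0.006
```

```bash
python3 look.py w5; python3 st.py
```

```text
[0.66789388 0.01982146 0.35237726] 28.2
[217 139  53   5 143] [243.1 140.8] depth x [0.6762 0.679  0.6846] y [-0.075  -0.0432 -0.0211] z 0.0523
[349 138  57   5 166] [377.3 140.1] depth x [0.6649 0.6677 0.6706] y [0.0459 0.0671 0.0952] z 0.0523
[373 143  14  14 172] [379.5 150.1] depth x [0.6707 0.676  0.6811] y [0.0662 0.0711 0.0773] z 0.0392
   tip 143 [0.6695 0.0717 0.034 ]
   tip 144 [0.6704 0.071  0.034 ]
[245 148  14  14 171] [251.2 154.5] depth x [0.6852 0.6909 0.6961] y [-0.0415 -0.0361 -0.031 ] z 0.0392
   tip 148 [ 0.685  -0.0372  0.034 ]
   tip 149 [ 0.6859 -0.0376  0.034 ]
plates (array([3.17408679, 0.52397411]), np.int64(5), np.float64(0.00012099531401875837))
topfront (array([-0.10432068,  0.67069333]), np.int64(27), np.float64(0.0002368380941987963)) -0.08295296855720402 0.09099643145677017
board face 865 (array([-0.09863957,  0.75457251]), np.int64(751), np.float64(0.00037595199123349374))
28.2 ab [ 0.7416 -0.0456] 0.2059 [-5.170e-02  9.987e-01 -9.000e-04 -2.200e-03] [ 0.6  0.1 -0.2]
front x=0.6675, yaw 6.25 27 0.0014837541659419478
```

View pics/w5.png

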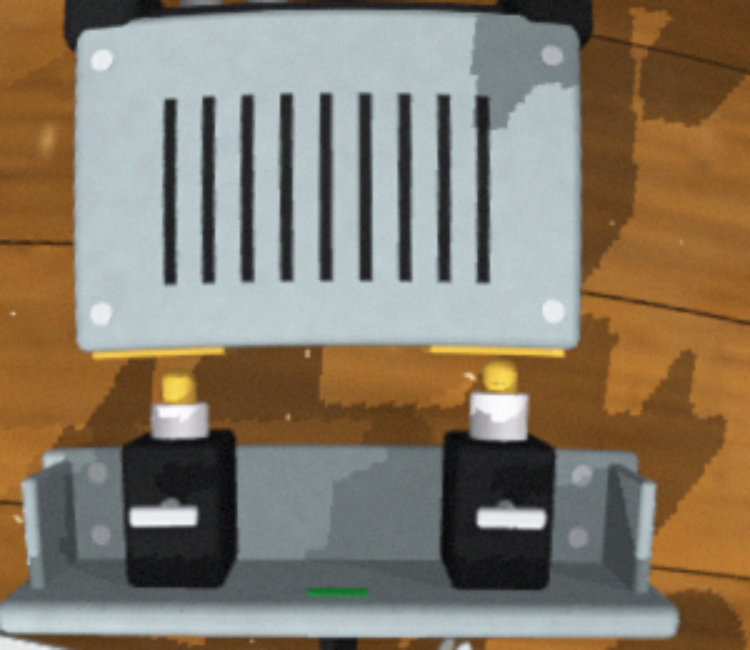

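Emit:
{"op": "play_rows", "data": {
  "commands": [
    {"travel": [0.4,-0.1,0],"delta_rot": [0,0,0],"gripper": -1},
    {"travel": [0.8,-0.2,0],"delta_rot": [0,0,0],"gripper": -1},
    {"travel": [1,-0.28,0],"delta_rot": [0,0,0],"gripper": -1}
  ]
}}

```text
clock: 28.62
tool_pos: [0.5944, -0.0305, 0.2069]
eef_rot: [-0.052, 0.999, -0.002, -0.003]
contact_force: [0.9, -0.1, 0.2]
opening: 0.002
```

Emit:
{"op": "play_rows", "data": {
  "commands": [
    {"travel": [0.4,-0.14,0],"delta_rot": [0,0,0],"gripper": -1},
    {"travel": [0.63,-0.26,0],"delta_rot": [0,0,0],"gripper": -1},
    {"travel": [0.63,-0.26,0.2],"delta_rot": [0,0,0],"gripper": -1},
    {"travel": [0.63,-0.26,0.6],"delta_rot": [0,0,0],"gripper": -1},
    {"travel": [0.63,-0.26,0.97],"delta_rot": [0,0,0],"gripper": -1}
  ]
}}

```text
clock: 29.25
tool_pos: [0.5077, -0.078, 0.0608]
eef_rot: [-0.051, 0.999, -0.001, -0.001]
contact_force: [0.3, 0.4, -0.5]
opening: 0.004
```

Emit:
{"op": "play_rows", "data": {
  "commands": [
    {"travel": [0,0,0.12],"delta_rot": [0,0,0],"gripper": -1},
    {"travel": [0,0,0.23],"delta_rot": [0,0,0],"gripper": -1},
    {"travel": [0,0,0.23],"delta_rot": [0,0,0],"gripper": -1}
  ]
}}

```text
clock: 29.62
tool_pos: [0.5069, -0.0775, 0.0266]
eef_rot: [-0.052, 0.999, -0.001, -0.003]
contact_force: [-0.3, -0.3, -0.2]
opening: 0.001
```

```bash
python3 st.py
```

```text
29.625 ab [ 0.4967 -0.1274] 0.0266 [-5.170e-02  9.987e-01 -8.000e-04 -2.500e-03] [-0.3 -0.3 -0.2]
front x=0.6698, yaw 4.01 25 0.0013036136609431792
```

Emit:
{"op": "play_rows", "data": {
  "commands": [
    {"travel": [-0.12,0,0],"delta_rot": [0,0,0],"gripper": -1},
    {"travel": [-0.155,0,0],"delta_rot": [0,0,0],"gripper": -1},
    {"travel": [-0.18,0,0],"delta_rot": [0,0,0],"gripper": -1},
    {"travel": [-0.2,0,0],"delta_rot": [0,0,0],"gripper": -1},
    {"travel": [-0.22,0,0],"delta_rot": [0,0,0],"gripper": -1},
    {"travel": [-0.24,0,0],"delta_rot": [0,0,0],"gripper": -1}
  ]
}}

```text
clock: 30.42
tool_pos: [0.5382, -0.075, 0.0262]
eef_rot: [-0.052, 0.999, -0.002, -0.007]
contact_force: [-11.3, -2.7, 9.3]
opening: 0.007
```

Emit:
{"op": "play_rows", "data": {
  "commands": [
    {"travel": [-0.02,0,0],"delta_rot": [0,0,0],"gripper": -1},
    {"travel": [-0.035,0,0],"delta_rot": [0,0,0],"gripper": -1}
  ]
}}

```text
clock: 30.68
tool_pos: [0.5417, -0.0764, 0.026]
eef_rot: [-0.051, 0.999, -0.004, -0.009]
contact_force: [-12.8, -4.9, 9.9]
opening: 0.003
```

Emit:
{"op": "play_rows", "data": {
  "commands": [
    {"travel": [-0.015,0,0],"delta_rot": [0,0,0],"gripper": -1},
    {"travel": [-0.025,0,0],"delta_rot": [0,0,0],"gripper": -1}
  ]
}}

```text
clock: 30.92
tool_pos: [0.5436, -0.077, 0.0259]
eef_rot: [-0.051, 0.999, -0.005, -0.01]
contact_force: [-16.7, -5.1, 11.4]
opening: 0.002
```

```bash
python3 st.py
```

```text
30.925 ab [ 0.5333 -0.1306] 0.0259 [-0.0511  0.9986 -0.0048 -0.0103] [-16.7  -5.1  11.4]
front x=0.6753, yaw 2.02 16 0.0018585629086543044
```

Emit:
{"op": "play_rows", "data": {
  "commands": [
    {"travel": [0.23,0,0],"delta_rot": [0,0,0],"gripper": -1},
    {"travel": [0.23,0.4,0],"delta_rot": [0,0,0],"gripper": -1},
    {"travel": [0.23,0.8,0],"delta_rot": [0,0,0],"gripper": -1},
    {"travel": [0.23,0.97,0],"delta_rot": [0,0,0],"gripper": -1},
    {"travel": [0.18,0.97,0],"delta_rot": [0,0,0],"gripper": -1},
    {"travel": [0.145,0.97,0],"delta_rot": [0,0,0],"gripper": -1}
  ]
}}

```text
clock: 31.72
tool_pos: [0.517, 0.0679, 0.0264]
eef_rot: [-0.051, 0.999, -0.002, -0.002]
contact_force: [-0.1, -0.1, 0.2]
opening: 0.0
```

Emit:
{"op": "play_rows", "data": {
  "commands": [
    {"travel": [-0.02,0,0],"delta_rot": [0,0,0],"gripper": -1},
    {"travel": [-0.04,0,0],"delta_rot": [0,0,0],"gripper": -1},
    {"travel": [-0.06,0,0],"delta_rot": [0,0,0],"gripper": -1},
    {"travel": [-0.08,0,0],"delta_rot": [0,0,0],"gripper": -1}
  ]
}}

```text
clock: 32.22
tool_pos: [0.5235, 0.0699, 0.0262]
eef_rot: [-0.052, 0.999, -0.002, -0.006]
contact_force: [-12.5, 0.1, 9.2]
opening: 0.005
```

Emit:
{"op": "play_rows", "data": {
  "commands": [
    {"travel": [-0.015,0,0],"delta_rot": [0,0,0],"gripper": -1},
    {"travel": [-0.03,0,0],"delta_rot": [0,0,0],"gripper": -1}
  ]
}}

```text
clock: 32.48
tool_pos: [0.5258, 0.0716, 0.0262]
eef_rot: [-0.053, 0.999, -0.001, -0.007]
contact_force: [-16.2, 2.2, 9.4]
opening: 0.003
```

```bash
python3 st.py
```

```text
32.475 ab [0.5303 0.0191] 0.0262 [-0.0529  0.9986 -0.001  -0.007 ] [-16.2   2.2   9.4]
front x=0.6712, yaw 3.79 29 0.0017996949464378225
```

Emit:
{"op": "play_rows", "data": {
  "commands": [
    {"travel": [-0.012,0,0],"delta_rot": [0,0,0],"gripper": -1},
    {"travel": [-0.012,0,0],"delta_rot": [0,0,0],"gripper": -1}
  ]
}}

```text
clock: 32.78
tool_pos: [0.5266, 0.0722, 0.0262]
eef_rot: [-0.053, 0.999, -0.001, -0.008]
contact_force: [-16.5, 2.5, 10.1]
opening: 0.001
```

Emit:
{"op": "play_rows", "data": {
  "commands": [
    {"travel": [0.2,0,0],"delta_rot": [0,0,0],"gripper": -1},
    {"travel": [0.2,0,-0.4],"delta_rot": [0,0,0],"gripper": -1},
    {"travel": [0.2,0,-0.8],"delta_rot": [0,0,0],"gripper": -1},
    {"travel": [0.1,-0.2,-1],"delta_rot": [0,0,0],"gripper": -1}
  ]
}}

```text
clock: 33.28
tool_pos: [0.5235, 0.043, 0.1801]
eef_rot: [-0.054, 0.999, 0.001, 0.0]
contact_force: [0.8, -0.6, -0.2]
opening: 0.003
```

Emit:
{"op": "play_rows", "data": {
  "commands": [
    {"travel": [-0.4,-0.1,-0.1],"delta_rot": [0,0,0],"gripper": -1},
    {"travel": [-0.8,-0.2,-0.2],"delta_rot": [0,0,0],"gripper": -1},
    {"travel": [-1,-0.25,-0.2],"delta_rot": [0,0,0],"gripper": -1}
  ]
}}

```text
clock: 33.65
tool_pos: [0.6794, 0.0169, 0.2075]
eef_rot: [-0.05, 0.999, -0.0, 0.0]
contact_force: [-0.4, -0.2, 0.2]
opening: 0.004
```

Emit:
{"op": "play_rows", "data": {
  "commands": [
    {"travel": [-0.3,0,0],"delta_rot": [0,0,0],"gripper": -1},
    {"travel": [-0.5,0,0],"delta_rot": [0,0,0],"gripper": -1},
    {"travel": [-0.5,0,0],"delta_rot": [0,0,0],"gripper": -1},
    {"travel": [-0.5,0,0],"delta_rot": [0,0,0],"gripper": -1}
  ]
}}

```text
clock: 34.15
tool_pos: [0.7498, 0.0261, 0.2056]
eef_rot: [-0.052, 0.999, -0.001, -0.002]
contact_force: [-0.1, 0.1, -0.2]
opening: 0.003
```

```bash
python3 look.py w6; python3 st.py
```

```text
[0.67522908 0.01772317 0.35236261] 34.2
[221 136  53  17 331] [250.8 142.2] depth x [0.6811 0.6865 0.6957] y [-0.0609 -0.0369 -0.0201] z 0.0408
[353 136  57  13 285] [382.6 140. ] depth x [0.6696 0.6739 0.6809] y [0.0469 0.0704 0.0903] z 0.041
plates (array([-0.12666621,  0.68633568]), np.int64(286), np.float64(0.00284716555998473))
topfront (array([-0.10867595,  0.6757714 ]), np.int64(27), np.float64(0.00026449839442400767)) -0.08270203184663284 0.09275163343805366
board face 844 (array([-0.09788634,  0.75458311]), np.int64(686), np.float64(0.00035362935074086446))
34.2 ab [ 0.7487 -0.0485] 0.2059 [-5.180e-02  9.987e-01 -9.000e-04 -2.100e-03] [-0.6 -1.3 -0.2]
front x=0.6718, yaw 4.82 28 0.001694206504901782
```

View pics/w6.png

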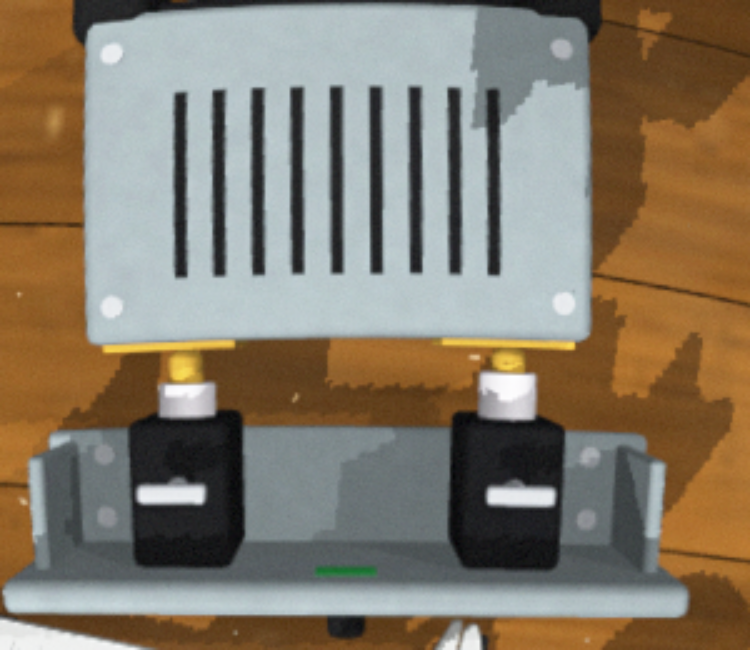

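Emit:
{"op": "play_rows", "data": {
  "commands": [
    {"travel": [0.4,-0.1,0],"delta_rot": [0,0,0],"gripper": -1},
    {"travel": [0.8,-0.2,0],"delta_rot": [0,0,0],"gripper": -1},
    {"travel": [1,-0.28,0],"delta_rot": [0,0,0],"gripper": -1}
  ]
}}

```text
clock: 34.62
tool_pos: [0.6017, -0.0328, 0.2068]
eef_rot: [-0.052, 0.999, -0.002, -0.003]
contact_force: [0.5, -0.3, 0.7]
opening: 0.005
```

Emit:
{"op": "play_rows", "data": {
  "commands": [
    {"travel": [0.4,-0.14,0],"delta_rot": [0,0,0],"gripper": -1},
    {"travel": [0.63,-0.25,0],"delta_rot": [0,0,0],"gripper": -1},
    {"travel": [0.63,-0.25,0.2],"delta_rot": [0,0,0],"gripper": -1},
    {"travel": [0.63,-0.25,0.6],"delta_rot": [0,0,0],"gripper": -1},
    {"travel": [0.63,-0.25,0.97],"delta_rot": [0,0,0],"gripper": -1}
  ]
}}

```text
clock: 35.25
tool_pos: [0.5149, -0.0789, 0.0608]
eef_rot: [-0.051, 0.999, -0.001, -0.001]
contact_force: [0.4, -0.3, -0.3]
opening: 0.002
```

Emit:
{"op": "play_rows", "data": {
  "commands": [
    {"travel": [0,0,0.12],"delta_rot": [0,0,0],"gripper": -1},
    {"travel": [0,0,0.23],"delta_rot": [0,0,0],"gripper": -1},
    {"travel": [0,0,0.23],"delta_rot": [0,0,0],"gripper": -1}
  ]
}}

```text
clock: 35.62
tool_pos: [0.5141, -0.0784, 0.0266]
eef_rot: [-0.052, 0.999, -0.001, -0.002]
contact_force: [-0.2, 0.1, 0.1]
opening: 0.006
```

Emit:
{"op": "play_rows", "data": {
  "commands": [
    {"travel": [-0.12,0,0],"delta_rot": [0,0,0],"gripper": -1},
    {"travel": [-0.16,0,0],"delta_rot": [0,0,0],"gripper": -1},
    {"travel": [-0.18,0,0],"delta_rot": [0,0,0],"gripper": -1},
    {"travel": [-0.2,0,0],"delta_rot": [0,0,0],"gripper": -1},
    {"travel": [-0.22,0,0],"delta_rot": [0,0,0],"gripper": -1}
  ]
}}

```text
clock: 36.25
tool_pos: [0.5429, -0.0757, 0.0265]
eef_rot: [-0.052, 0.999, -0.002, -0.006]
contact_force: [-13.7, -0.8, 9.3]
opening: 0.006
```

```bash
python3 st.py
```

```text
36.25 ab [ 0.5327 -0.1292] 0.0265 [-0.0518  0.9986 -0.002  -0.0062] [-13.7  -0.8   9.3]
front x=0.6748, yaw 1.71 18 0.0013727342368376964
```

Emit:
{"op": "play_rows", "data": {
  "commands": [
    {"travel": [-0.015,0,0],"delta_rot": [0,0,0],"gripper": -1},
    {"travel": [-0.03,0,0],"delta_rot": [0,0,0],"gripper": -1}
  ]
}}

```text
clock: 36.55
tool_pos: [0.544, -0.0766, 0.0261]
eef_rot: [-0.052, 0.999, -0.003, -0.009]
contact_force: [-16.6, -3.4, 12.4]
opening: 0.007
```

Emit:
{"op": "play_rows", "data": {
  "commands": [
    {"travel": [-0.01,0,0],"delta_rot": [0,0,0],"gripper": -1},
    {"travel": [-0.02,0,0],"delta_rot": [0,0,0],"gripper": -1}
  ]
}}

```text
clock: 36.8
tool_pos: [0.5456, -0.0775, 0.026]
eef_rot: [-0.052, 0.999, -0.004, -0.011]
contact_force: [-18.1, -4.8, 13.9]
opening: 0.003
```

```bash
python3 st.py
```

```text
36.8 ab [ 0.5352 -0.1313] 0.026 [-0.0516  0.9986 -0.0043 -0.0107] [-18.1  -4.8  13.9]
front x=0.6764, yaw 2.27 16 0.0013189319864211984
```

Emit:
{"op": "play_rows", "data": {
  "commands": [
    {"travel": [0,0,-0.03],"delta_rot": [0,0,0],"gripper": -1},
    {"travel": [-0.01,0,-0.03],"delta_rot": [0,0,0],"gripper": -1}
  ]
}}

```text
clock: 37.1
tool_pos: [0.5491, -0.078, 0.0296]
eef_rot: [-0.051, 0.999, -0.004, -0.009]
contact_force: [-13.4, -5.2, 5.3]
opening: 0.005
```

Emit:
{"op": "play_rows", "data": {
  "commands": [
    {"travel": [-0.01,0,0],"delta_rot": [0,0,0],"gripper": -1},
    {"travel": [-0.02,0,0],"delta_rot": [0,0,0],"gripper": -1}
  ]
}}

```text
clock: 37.35
tool_pos: [0.5497, -0.0783, 0.0296]
eef_rot: [-0.051, 0.999, -0.005, -0.011]
contact_force: [-16.9, -5.6, 8.4]
opening: 0.001
```

```bash
python3 st.py
```

```text
37.35 ab [ 0.5392 -0.1325] 0.0296 [-0.051   0.9986 -0.0051 -0.0115] [-16.9  -5.6   8.4]
front x=0.6783, yaw -0.73 16 0.001053642609900511
```

Emit:
{"op": "play_rows", "data": {
  "commands": [
    {"travel": [0.22,0,0],"delta_rot": [0,0,0],"gripper": -1},
    {"travel": [0.22,0.4,0],"delta_rot": [0,0,0],"gripper": -1},
    {"travel": [0.22,0.8,0],"delta_rot": [0,0,0],"gripper": -1},
    {"travel": [0.22,0.97,0],"delta_rot": [0,0,0],"gripper": -1},
    {"travel": [0.18,0.97,0],"delta_rot": [0,0,0],"gripper": -1},
    {"travel": [0.155,0.97,0],"delta_rot": [0,0,0],"gripper": -1}
  ]
}}

```text
clock: 38.15
tool_pos: [0.5225, 0.067, 0.031]
eef_rot: [-0.051, 0.999, -0.002, -0.002]
contact_force: [-0.6, -0.9, 0.7]
opening: 0.005
```

Emit:
{"op": "play_rows", "data": {
  "commands": [
    {"travel": [-0.02,0,0],"delta_rot": [0,0,0],"gripper": -1},
    {"travel": [-0.04,0,0],"delta_rot": [0,0,0],"gripper": -1},
    {"travel": [-0.06,0,-0.01],"delta_rot": [0,0,0],"gripper": -1},
    {"travel": [-0.075,0,-0.02],"delta_rot": [0,0,0],"gripper": -1}
  ]
}}

```text
clock: 38.65
tool_pos: [0.5285, 0.069, 0.0327]
eef_rot: [-0.052, 0.999, -0.001, -0.006]
contact_force: [-7.9, 2.1, -3.4]
opening: 0.007
```

Emit:
{"op": "play_rows", "data": {
  "commands": [
    {"travel": [-0.01,0,-0.005],"delta_rot": [0,0,0],"gripper": -1},
    {"travel": [-0.02,0,-0.01],"delta_rot": [0,0,0],"gripper": -1}
  ]
}}

```text
clock: 38.9
tool_pos: [0.5307, 0.0699, 0.0339]
eef_rot: [-0.052, 0.999, -0.001, -0.006]
contact_force: [-8.4, 2.6, -3.3]
opening: 0.004
```

```bash
python3 st.py
```

```text
38.9 ab [0.535  0.0169] 0.0339 [-5.210e-02  9.986e-01 -7.000e-04 -6.500e-03] [-8.4  2.6 -3.3]
front x=0.6755, yaw 1.50 26 0.0013542081045608916
```

Emit:
{"op": "play_rows", "data": {
  "commands": [
    {"travel": [0.2,0,0],"delta_rot": [0,0,0],"gripper": -1},
    {"travel": [0.2,0,-0.4],"delta_rot": [0,0,0],"gripper": -1},
    {"travel": [0.2,0,-0.8],"delta_rot": [0,0,0],"gripper": -1},
    {"travel": [0.1,-0.2,-1],"delta_rot": [0,0,0],"gripper": -1}
  ]
}}

```text
clock: 39.45
tool_pos: [0.5252, 0.0412, 0.1891]
eef_rot: [-0.054, 0.999, 0.001, 0.0]
contact_force: [1.0, 0.1, -0.3]
opening: 0.005
```

Emit:
{"op": "play_rows", "data": {
  "commands": [
    {"travel": [-0.4,-0.1,-0.1],"delta_rot": [0,0,0],"gripper": -1},
    {"travel": [-0.8,-0.2,-0.15],"delta_rot": [0,0,0],"gripper": -1},
    {"travel": [-1,-0.25,-0.15],"delta_rot": [0,0,0],"gripper": -1}
  ]
}}

```text
clock: 39.83
tool_pos: [0.6809, 0.0147, 0.2083]
eef_rot: [-0.049, 0.999, -0.001, -0.0]
contact_force: [-0.3, -0.1, -1.2]
opening: 0.005
```

Emit:
{"op": "play_rows", "data": {
  "commands": [
    {"travel": [-0.3,0,0],"delta_rot": [0,0,0],"gripper": -1},
    {"travel": [-0.5,0,0],"delta_rot": [0,0,0],"gripper": -1},
    {"travel": [-0.5,0,0],"delta_rot": [0,0,0],"gripper": -1},
    {"travel": [-0.5,0,0],"delta_rot": [0,0,0],"gripper": -1}
  ]
}}

```text
clock: 40.33
tool_pos: [0.7515, 0.0243, 0.2071]
eef_rot: [-0.051, 0.999, -0.001, -0.002]
contact_force: [-0.1, -1.0, -0.2]
opening: 0.005
```

```bash
python3 look.py w7; python3 - <<'E'
from h import *
for n in ("w5","w6","w7"):
    s=dict(np.load(n+".npz")); P=ptsw(s)
    # sleeve front edge & plate x from depth on plate top-edge, pin brass length
    for y0 in (.0715,-.0365):
        m=(abs(P[...,1]-y0)<.003)&(P[...,2]>.036)&(P[...,2]<.048)&(P[...,0]>.65)&(P[...,0]<.705)
        q=P[m]; o=np.argsort(q[:,0]); q=q[o]; pin=q[(q[:,2]<.0425)]
        pl=P[(abs(P[...,1]-y0)<.02)&(P[...,2]>.045)&(P[...,2]<.0505)&(P[...,0]<.70)&(P[...,0]>.64)]
        print(n,y0,"pin x0",pin[:3,0].round(4),"sleeve(z>.0425)",q[q[:,2]>.0425][:3,0].round(4),"plate",len(pl),(np.median(pl[:,0]+.1*(pl[:,1]-y0)).round(4) if len(pl) else 0))
E
```

```text
[0.67691126 0.01604264 0.35383358] 40.375
[356 139  57   8 209] [384.7 141.5] depth x [0.6732 0.6772 0.681 ] y [0.048  0.0708 0.0921] z 0.0518
[225 141  53  10 233] [252.8 144.3] depth x [0.6865 0.6908 0.6958] y [-0.0597 -0.037  -0.0189] z 0.0514
plates (array([-0.12918405,  0.68870642]), np.int64(134), np.float64(0.00149200180994145))
topfront (array([-0.11910462,  0.68051993]), np.int64(27), np.float64(0.00027145620638242444)) -0.08291401639138025 0.09365049708084826
board face 826 (array([-0.09920692,  0.75461373]), np.int64(685), np.float64(0.00036481167222765656))
w5 0.0715 pin x0 [0.67   0.6704 0.6705] sleeve(z>.0425) [0.682  0.6821 0.6822] plate 34 0.6974
w5 -0.0365 pin x0 [0.6852 0.6852 0.6853] sleeve(z>.0425) [0.6967 0.6967 0.6967] plate 7 0.6967
w6 0.0715 pin x0 [0.6734 0.6735 0.6736] sleeve(z>.0425) [0.6818 0.682  0.6821] plate 42 0.697
w6 -0.0365 pin x0 [0.6855 0.6855 0.6856] sleeve(z>.0425) [0.6971 0.6972 0.6972] plate 5 0.698
w7 0.0715 pin x0 [0.6772 0.6773 0.6774] sleeve(z>.0425) [0.6823 0.6824 0.6825] plate 25 0.6951
w7 -0.0365 pin x0 [0.6905 0.6905 0.6906] sleeve(z>.0425) [0.697  0.697  0.6971] plate 4 0.6927
```

View pics/w7.png

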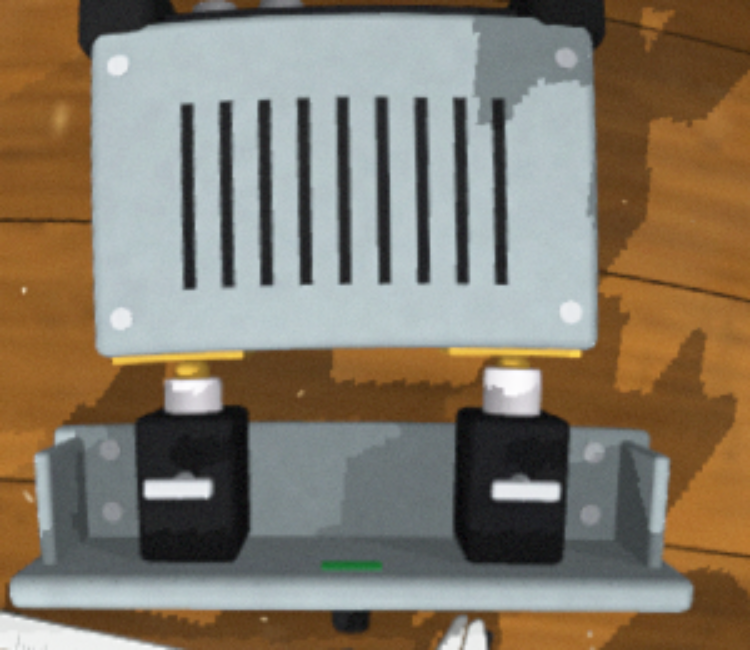

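Emit:
{"op": "play_rows", "data": {
  "commands": [
    {"travel": [0.4,-0.1,0],"delta_rot": [0,0,0],"gripper": -1},
    {"travel": [0.8,-0.2,0],"delta_rot": [0,0,0],"gripper": -1},
    {"travel": [1,-0.28,0],"delta_rot": [0,0,0],"gripper": -1}
  ]
}}

```text
clock: 40.75
tool_pos: [0.6031, -0.0343, 0.2084]
eef_rot: [-0.052, 0.999, -0.002, -0.003]
contact_force: [1.2, -0.7, 0.0]
opening: 0.003
```

Emit:
{"op": "play_rows", "data": {
  "commands": [
    {"travel": [0.4,-0.14,0],"delta_rot": [0,0,0],"gripper": -1},
    {"travel": [0.61,-0.24,0],"delta_rot": [0,0,0],"gripper": -1},
    {"travel": [0.61,-0.24,0.2],"delta_rot": [0,0,0],"gripper": -1},
    {"travel": [0.61,-0.24,0.6],"delta_rot": [0,0,0],"gripper": -1},
    {"travel": [0.61,-0.24,0.97],"delta_rot": [0,0,0],"gripper": -1}
  ]
}}

```text
clock: 41.38
tool_pos: [0.5191, -0.0786, 0.0624]
eef_rot: [-0.051, 0.999, -0.001, -0.001]
contact_force: [0.5, -1.3, -0.8]
opening: 0.001
```

Emit:
{"op": "play_rows", "data": {
  "commands": [
    {"travel": [0,0,0.12],"delta_rot": [0,0,0],"gripper": -1},
    {"travel": [0,0,0.2],"delta_rot": [0,0,0],"gripper": -1},
    {"travel": [-0.06,0,0.2],"delta_rot": [0,0,0],"gripper": -1},
    {"travel": [-0.12,0,0.2],"delta_rot": [0,0,0],"gripper": -1}
  ]
}}

```text
clock: 41.88
tool_pos: [0.5391, -0.0758, 0.034]
eef_rot: [-0.051, 0.999, -0.001, -0.0]
contact_force: [0.7, -0.1, -0.2]
opening: 0.002
```

```bash
python3 st.py
```

```text
41.875 ab [ 0.529  -0.1289] 0.034 [-5.140e-02  9.987e-01 -7.000e-04 -4.000e-04] [ 0.7 -0.1 -0.2]
front x=0.6774, yaw -0.58 19 0.0013220369294196913
```

Free approach; now press gently with a slight lift.

Emit:
{"op": "play_rows", "data": {
  "commands": [
    {"travel": [-0.02,0,0],"delta_rot": [0,0,0],"gripper": -1},
    {"travel": [-0.04,0,0],"delta_rot": [0,0,0],"gripper": -1},
    {"travel": [-0.055,0,0],"delta_rot": [0,0,0],"gripper": -1},
    {"travel": [-0.065,0,-0.01],"delta_rot": [0,0,0],"gripper": -1}
  ]
}}

```text
clock: 42.42
tool_pos: [0.5473, -0.0748, 0.0342]
eef_rot: [-0.052, 0.999, -0.001, -0.002]
contact_force: [0.6, -0.5, -0.7]
opening: 0.008
```

Emit:
{"op": "play_rows", "data": {
  "commands": [
    {"travel": [-0.01,0,-0.01],"delta_rot": [0,0,0],"gripper": -1},
    {"travel": [-0.02,0,-0.01],"delta_rot": [0,0,0],"gripper": -1}
  ]
}}

```text
clock: 42.68
tool_pos: [0.5482, -0.0748, 0.0356]
eef_rot: [-0.052, 0.999, -0.001, -0.004]
contact_force: [-6.7, -0.6, 5.2]
opening: 0.001
```

```bash
python3 st.py
```

```text
42.675 ab [ 0.5381 -0.1288] 0.0356 [-0.0517  0.9987 -0.0012 -0.0035] [-6.7 -0.6  5.2]
front x=0.6770, yaw 0.22 17 0.0009366608317844623
```

Emit:
{"op": "play_rows", "data": {
  "commands": [
    {"travel": [-0.015,0,-0.01],"delta_rot": [0,0,0],"gripper": -1},
    {"travel": [-0.03,0,-0.02],"delta_rot": [0,0,0],"gripper": -1}
  ]
}}

```text
clock: 42.98
tool_pos: [0.5497, -0.0763, 0.037]
eef_rot: [-0.051, 0.999, -0.003, -0.007]
contact_force: [-7.7, -2.1, -4.4]
opening: 0.003
```

```bash
python3 st.py
```

```text
42.975 ab [ 0.5394 -0.1304] 0.037 [-0.0513  0.9987 -0.0026 -0.0068] [-7.7 -2.1 -4.4]
front x=0.6783, yaw -0.59 17 0.0010558276096540144
```

Emit:
{"op": "play_rows", "data": {
  "commands": [
    {"travel": [-0.01,0,0],"delta_rot": [0,0,0],"gripper": -1},
    {"travel": [-0.015,0,0],"delta_rot": [0,0,0],"gripper": -1}
  ]
}}

```text
clock: 43.28
tool_pos: [0.5499, -0.0765, 0.037]
eef_rot: [-0.051, 0.999, -0.003, -0.009]
contact_force: [-13.7, -2.2, 3.0]
opening: 0.003
```

```bash
python3 -c "
from h import *
s=r.get_state();print(s['clock'],dk(s['tool_pos']),s['tool_pos'][2],s['contact_force'])"
```

```text
43.275 [ 0.53963661 -0.13071773] 0.037011636686680935 [-13.71068819  -2.20631695   2.97225487]
```

Emit:
{"op": "play_rows", "data": {
  "commands": [
    {"travel": [-0.005,0,-0.01],"delta_rot": [0,0,0],"gripper": -1},
    {"travel": [-0.01,0,-0.015],"delta_rot": [0,0,0],"gripper": -1}
  ]
}}

```text
clock: 43.52
tool_pos: [0.5519, -0.0776, 0.0386]
eef_rot: [-0.051, 0.999, -0.004, -0.008]
contact_force: [-8.9, -5.4, -6.4]
opening: 0.005
```

```bash
python3 -c "
from h import *
s=r.get_state();print(s['clock'],dk(s['tool_pos']),s['tool_pos'][2],s['contact_force'])"
```

```text
43.525 [ 0.54151189 -0.1319863 ] 0.03859763758316746 [-8.88617306 -5.37785981 -6.38056352]
```

Emit:
{"op": "play_rows", "data": {
  "commands": [
    {"travel": [0.2,0,0],"delta_rot": [0,0,0],"gripper": -1},
    {"travel": [0.2,0,-0.4],"delta_rot": [0,0,0],"gripper": -1},
    {"travel": [0.2,0,-0.8],"delta_rot": [0,0,0],"gripper": -1},
    {"travel": [0.1,0.2,-1],"delta_rot": [0,0,0],"gripper": -1}
  ]
}}

```text
clock: 44.02
tool_pos: [0.5418, -0.0475, 0.1937]
eef_rot: [-0.049, 0.999, -0.002, -0.0]
contact_force: [0.9, 0.9, -0.3]
opening: 0.006
```

Emit:
{"op": "play_rows", "data": {
  "commands": [
    {"travel": [-0.4,0.15,-0.1],"delta_rot": [0,0,0],"gripper": -1},
    {"travel": [-0.8,0.3,-0.1],"delta_rot": [0,0,0],"gripper": -1},
    {"travel": [-1,0.33,-0.1],"delta_rot": [0,0,0],"gripper": -1}
  ]
}}

```text
clock: 44.4
tool_pos: [0.6876, 0.0225, 0.2061]
eef_rot: [-0.052, 0.999, 0.0, -0.0]
contact_force: [-0.2, -0.5, -1.5]
opening: 0.006
```

Emit:
{"op": "play_rows", "data": {
  "commands": [
    {"travel": [-0.3,0,0],"delta_rot": [0,0,0],"gripper": -1},
    {"travel": [-0.45,0,0],"delta_rot": [0,0,0],"gripper": -1},
    {"travel": [-0.45,0,0],"delta_rot": [0,0,0],"gripper": -1},
    {"travel": [-0.45,0,0],"delta_rot": [0,0,0],"gripper": -1}
  ]
}}

```text
clock: 44.9
tool_pos: [0.7514, 0.0265, 0.2051]
eef_rot: [-0.052, 0.999, -0.001, -0.002]
contact_force: [-0.1, -0.1, -0.4]
opening: 0.008
```

```bash
python3 look.py w8; python3 - <<'E'
from h import *
for n in ("w6","w7","w8"):
    s=dict(np.load(n+".npz")); P=ptsw(s)
    T=P[(abs(P[...,2]-.064)<.003)&(P[...,0]>.5)&(P[...,0]<.70)&(abs(P[...,1]-.01)<.1)]
    F=np.array([(np.percentile(t[:,0],98),yy) for yy in np.arange(-.06,.075,.005) if len(t:=T[abs(T[:,1]-yy)<.003])>4]); b=line(F)[0]
    # casing front corners (y extent near front) in dock frame
    d=T@np.array([[.9951,-.0992],[.0992,.9951],[0,0]]); f=d[d[:,0]>d[:,0].max()-.03]
    print(n,"press L %.4f R %.4f"%(b[1]+.0025+b[0]*.0715-.6693,b[1]+.0025-b[0]*.037-.6848),"casing mid b %.4f"%((f[:,1].min()+f[:,1].max())/2), f[:,1].min(),f[:,1].max())
E
```

```text
[0.67677517 0.01812593 0.3517971 ] 44.95
[354 138  57   9 239] [382.8 140.5] depth x [0.6719 0.6766 0.6811] y [0.0487 0.0707 0.0917] z 0.0516
[222 143  54   8 198] [250.  146.6] depth x [0.6881 0.6929 0.6973] y [-0.059  -0.0366 -0.0174] z 0.0519
plates (array([-0.1463466 ,  0.68959616]), np.int64(111), np.float64(0.0012440939046599695))
topfront (array([-0.15353363,  0.68203867]), np.int64(27), np.float64(0.00022661390789645118)) -0.08574995955575578 0.09405638814136631
board face 818 (array([-0.09893809,  0.75459535]), np.int64(683), np.float64(0.0003683431132610373))
w6 press L 0.0012 R -0.0025 casing mid b -0.0532 -0.13293255390037165 0.026480238130775595
w7 press L 0.0052 R 0.0026 casing mid b -0.0528 -0.13273657044583093 0.027198326137783346
w8 press L 0.0043 R 0.0054 casing mid b -0.0528 -0.1331140100960155 0.027544038396201585
```

View pics/w8.png

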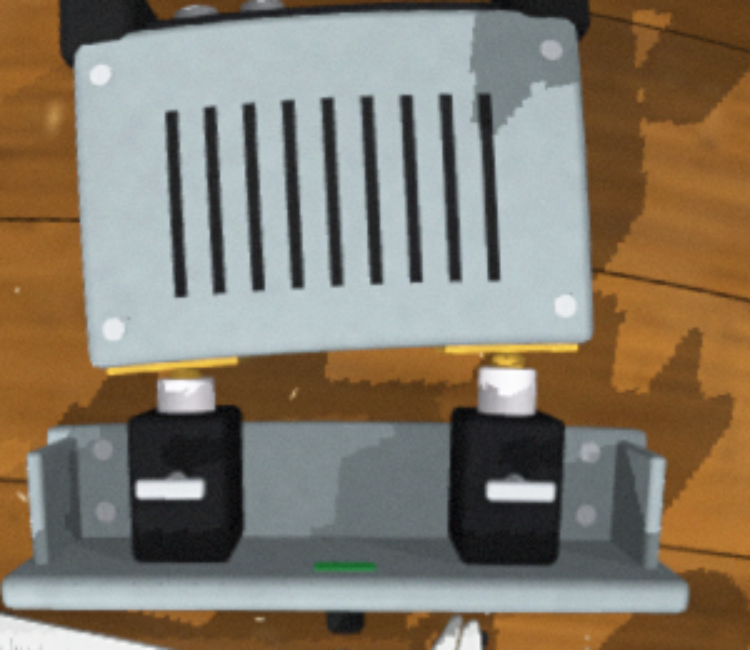

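```bash
python3 -c "
from h import *
print(r.get_state()['contact_force']); print(r.finish_job())"
```

```text
[-0.72260183 -0.94942965 -0.11723721]
the job is handed in; nothing more can be done
None
```

I walked the supply onto the dock with alternating pushes of about 2 to 20 mm on the two rubber rear corners. I pushed more gently once the springs were engaged, then lifted the gripper clear and handed the job in at about 45 s of the 72 s allowed.

**Contacts:** The last wrist-camera measurement put the left contact about 4.3 mm in and the right about 5.4 mm in, of 8 mm travel. I put the uncertainty at about 0.7 mm each. Both plates covered their pins in the last picture.

**Pushing force:** Horizontal force at the wrist peaked at about 19 N on a corner, mostly friction under the supply. I saw no hard rise that would suggest an end stop.

**Line:** The supply stayed within roughly 5° of the dock. It ends turned about 3° from it, because the pins reach out by different amounts.

**Checks that disagreed:** The scene-camera yaw was several degrees off whenever the arm blocked its view, for example -0.6° against about 7 to 9° from the wrist camera near the end. One such reading, 11.1° in mid-walk, I took as high, expecting about 9°. I relied on the wrist camera instead.

**Bystanders:** The arm did not go near the other things, but I took no separate picture of them at the end.

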